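Square up the carrier plates and book the batch in

ROBOT

A 6-joint arm with a two-finger parallel gripper is mounted at the origin on a cart in front of the work surface, level with it; the furniture and walls round the work are solid. World frame = base frame: x ahead of the robot, y to its left, z up, the work surface at z = 0. Lengths are in m, angles in rad, forces in N, time in s.
With the tool pointing down it reaches from about 0.35 to 0.975 m from the base axis. Payload 4.9 kg.
Tool frame: the origin (TCP) lies on the centre line of the jaws, within the pads' length; the fingertips stand 11 mm ahead of it and the grasp point (between the pads) lies 8 mm behind it; z points along the fingers, y is the direction in which the jaws open and shut (so a half turn about z gives the same grasp; the last joint's range is limited). The gripper opens to 85 mm and grips with 20 to 120 N. Pads are 22 mm wide; open, the fingers measure 114 mm over their backs; the gripper's body (76 mm by 85 mm) begins 54 mm behind the grasp point. The pads swing forward as they close: fully open they stand 13 mm farther back than shut.
Start: joints at [1.025, 0.053, 1.613, -0, 1.476, -0.119], TCP at [0.259, 0.569, 0.242] pointing down, gripper open.
Joint ranges: [-3.01, 3.01], [-1.01, 2.22], [0.06, 2.58], [-1.02, 4.17], [0.09, 2.62], [-3.14, 3.14]. Speed limits (rad/s): [2.57, 2.57, 3.14, 3.14, 3.14, 3.14].

INTERFACE

Orientations are given as a rotation vector (axis times angle).
In Python, from station import ctrl gives the robot as it stands.
- The arm moves only by the shell command python3 -m crank 'ROWS' [OPENING] [FORCE]. ROWS is JSON, a list of rows, each an object of numbers: "x", "y", "z": the shift along the tool's x, y, z as a fraction of full scale; "roll": the turn about the tool's z as a fraction of full scale. In form: [{"x": .., "y": .., "z": .., "roll": ..}, ...]. A call has 1 to 10 rows; each row shifts and turns the commanded pose from where the row before left it, along the tool's axes as they then stand; what a row does not reach is not made up. Full scale, the value 1, is 0.06 m for a shift and 0.12 rad for a turn. A row lasts 1/8 s, in which the tool goes at most 62.5 mm and 10.7 degrees, less where a joint would pass 70% of its speed; a pose out of reach is approached as far as the arm can. A call with a number of a shift or a turn outside -1 to 1 is refused whole. A call with a gripper value outside its range is refused whole. OPENING is the closure, from 0 (fully open) to 1 (shut), set as the call begins (- or left out, the last holds). The fingers move at their own pace and stop on an object; FORCE is the grip in N (left out, the last holds). Time passes only in rows, so rows that do not move let the fingers close. It gives the time, the measured TCP pose, the force and the opening at its end, in the units of the state.
- ctrl.get_obs(): the state, without advancing time (a new reading comes with each control period).
- ctrl.get_image(name): name is "scene" or "top" or "wrist"; returns a dict with "img" (420x560x3 uint8, red, green, blue), "K" (3x3 intrinsics, pixels), "k1" (the pictures are not rectified: a ray, as slopes to the right and down, at radius r is drawn at 1 + k1 r^2 times it, then the intrinsics apply), "rvec" (rotation vector, rad) and "tvec" (3), from world to camera coordinates, as OpenCV has them. Camera axes: x right, y down, z forward; pixel columns grow to the right and rows downward; lengths in m; the calibration is good to about 2 mm. A picture is of the moment at which its call begins. There is no depth.
- ctrl.finish_job(): hands the job in, once; it reports no verdict.
The state is a dict: "t": time; "q": joint angles; "dq": joint speeds; "effort": joint torques, N m; "tool_pos": TCP position; "tool_rot": TCP orientation; "contact_force": force on the tool from outside, world axes, zero at the start; "wrist_torque": the same for the moment, N m; "opening": finger opening in m.
Only numpy, scipy, OpenCV 4.12 (cv2) and the standard library are available. Lean on these libraries where they do the work, as an engineer would, in place of code of your own. Each camera call takes 0.05 s, during which the arm holds its last target.

TASK

Stack all the aluminium carrier plates flat in the corner jig, each one long side snug against the back fence (the one with the finger gap) and one short end snug against the side fence. When the stack is complete, pick up the bar-code scanner and aim it squarely at the middle of the batch label on its stand from about 6 cm away, holding it still for two seconds; then lay it back in its cradle. Leave the stack squared up and do not disturb the tape roll and the pen.

Things in the scene. Friction and masses are not known exactly. Their poses are not given: they have to be found in the camera images.
- plate_1_mid (a point): aluminium carrier plate (plates 1 to 4 are alike, some may be absent), 60 x 100 x 10 mm, 0.15 kg, lying flat, with two dark rectangular slide beds on its face. The point is its centre, half-way up (5 mm above its underside). Its x axis runs across the 60 mm width, y along the 100 mm length, z is up.
- plate_2_mid (a point): aluminium carrier plate (plates 1 to 4 are alike, some may be absent), 60 x 100 x 10 mm, 0.15 kg, lying flat, with two dark rectangular slide beds on its face. The point is its centre, half-way up (5 mm above its underside). Its x axis runs across the 60 mm width, y along the 100 mm length, z is up.
- plate_3_mid (a point): aluminium carrier plate (plates 1 to 4 are alike, some may be absent), 60 x 100 x 10 mm, 0.15 kg, lying flat, with two dark rectangular slide beds on its face. The point is its centre, half-way up (5 mm above its underside). Its x axis runs across the 60 mm width, y along the 100 mm length, z is up.
- plate_4_mid (a point): aluminium carrier plate (plates 1 to 4 are alike, some may be absent), 60 x 100 x 10 mm, 0.15 kg, lying flat, with two dark rectangular slide beds on its face. The point is its centre, half-way up (5 mm above its underside). Its x axis runs across the 60 mm width, y along the 100 mm length, z is up.
- jig_corner (a point): corner jig screwed to the desk: two aluminium fences, 8 mm thick, 52 mm high, at right angles; the point is their inner corner, on the desk. x points to the back fence, y to the side fence, z up. Inner face of the back fence: plane x = 0, from y = 0 to -0.108; of the side fence: plane y = 0, from x = 0 to -0.060. The back fence has a finger gap 46 mm wide, down to the desk, centred at y = -0.050.
- jig_nest (a point): where the centre of a squared plate's underside lies, on the desk between the fences (the jig has no floor): 30 mm from the back fence and 50 mm from the side fence, same axes as jig_corner; plates lie with their 100 mm length along y. The -x and -y sides are open. Outside the fences are feet 6 mm high that reach 30 mm out from their inner faces, but not in the finger gap. Four plates stack 40 mm high.
- scanner_mid (a point): hand-held bar-code scanner: white brick-shaped body 130 (x) x 42 (y) x 38 (z) mm, 0.15 kg, grey key and rubber ribs on top, black window at one end. The point is its centre, half-way up. x points along the body to the window (the reading direction), z is up. It reads by itself, without a key press.
- scanner_nose (a point): middle of the scanner's reading window, 65 mm ahead of the scanner's centre along its x axis; same axes as the scanner; it reads straight along +x
- cradle_seat (a point): fixed black cradle of the scanner, base 150 x 64 x 6 mm; point: middle of its floor, 6 mm above the desk. x along it (scanner starts with its window to +x), z up. End stops 8 mm high, 140 mm apart; ears 14 mm high, 22 mm long, 57 mm from the middle, 50 mm clear between; the middle 92 mm is open at the sides for fingers, its floor there 34 mm wide. Seated, the scanner's centre is 19 mm above the floor.
- tag_centre (a point): middle of the batch bar-code label (60 x 44 mm, white with black bars) on the front of an upright panel 76 mm wide on a fixed stand; the point is 85 mm above the desk, the panel's top 113 mm. x points into the panel, at right angles to the label, away from the side the label is seen from; y horizontal, z up. A scanner that reads it squarely has its x axis along this x axis.
- tape_roll: bystander: roll of tape lying flat, 100 mm across, 25 mm high; origin at the centre of its underside
- pen: bystander: pen 145 mm long lying flat; origin at the centre of its underside
Mind the look-alikes: they are no part of the job. Of the things that look like the part that bears scanner_mid, the larger one is meant.

How it is judged:
On the way, in this order (a step that is already met when the one before it is completed fails the run):
1. every plate lies flat in the jig, snug against both fences (x of plate_1_mid in the frame of jig_corner between -0.0325 and -0.0275 m and y of plate_1_mid in the frame of jig_corner between -0.0525 and -0.0475 m and z of plate_1_mid in the frame of jig_corner between 0.002 and 0.038 m and angle between the y axis of each of plate_1_mid, plate_2_mid, plate_3_mid, plate_4_mid and the y axis of jig_corner, either way round below 0.04 rad and angle between the z axis of each of plate_1_mid, plate_2_mid, plate_3_mid, plate_4_mid and the z axis of jig_corner, either way round below 0.06 rad and linear speed of each of plate_1, plate_2, plate_3, plate_4 below 0.02 m/s and x of plate_2_mid in the frame of jig_corner between -0.0325 and -0.0275 m and y of plate_2_mid in the frame of jig_corner between -0.0525 and -0.0475 m and z of plate_2_mid in the frame of jig_corner between 0.002 and 0.038 m and x of plate_3_mid in the frame of jig_corner between -0.0325 and -0.0275 m and y of plate_3_mid in the frame of jig_corner between -0.0525 and -0.0475 m and z of plate_3_mid in the frame of jig_corner between 0.002 and 0.038 m and x of plate_4_mid in the frame of jig_corner between -0.0325 and -0.0275 m and y of plate_4_mid in the frame of jig_corner between -0.0525 and -0.0475 m and z of plate_4_mid in the frame of jig_corner between 0.002 and 0.038 m), for 0.3 s.
2. the held scanner points squarely at the middle of the label from about 6 cm and is held still for 1 s (label's middle within 15 mm of its reading line, 35 to 95 mm from the window, 0.2 rad of square) (x of tag_centre in the frame of scanner_nose between 0.035 and 0.095 m and y of tag_centre in the frame of scanner_nose between -0.015 and 0.015 m and z of tag_centre in the frame of scanner_nose between -0.015 and 0.015 m and x of scanner_nose in the frame of tag_centre below -0.03 m and angle between the x axis of scanner_nose and the x axis of tag_centre, either way round below 0.2 rad and linear speed of scanner below 0.03 m/s and angular speed of scanner below 0.3 rad/s and contact force between the fingers and scanner above 0.5 N), for 1 s.
At the end, for the whole second after the job is handed in: Every plate present lies flat in the jig, at rest, within 2.5 mm of both fences and 0.04 rad of square; the scanner lies at rest in its cradle, within 12 mm of the middle lengthwise, 10 mm sideways and 0.12 rad (all of step 1 and x of scanner_mid in the frame of cradle_seat between -0.012 and 0.012 m and y of scanner_mid in the frame of cradle_seat between -0.01 and 0.01 m and z of scanner_mid in the frame of cradle_seat between 0.014 and 0.026 m and angle between the x axis of scanner_mid and the x axis of cradle_seat, either way round below 0.12 rad and linear speed of scanner below 0.02 m/s); the robot touches nothing.
It fails at once if the tape is pushed more than 50 mm away (distance of tape_roll from where it was at the start of the episode above 0.05 m).
It fails at once if the pen is pushed more than 50 mm away (distance of pen from where it was at the start of the episode above 0.05 m).
Of plate_1, plate_2, plate_3, plate_4 only 3 to 4 are there at a start; the rules pass over those that are not, and their reading is None.
At some moment in a run one of plate_1, plate_2, plate_3, plate_4 may be knocked a few centimetres aside while the robot is not near it.
Once in a run the grip may slacken for a moment while it holds something.
It also fails if it takes over 210 s, if anything falls off the work surface, if the arm or the gripper's body presses on something with over 40 N, if the wrist force passes 120 N, or if a joint passes its speed limit or range.

## Working session

There is one attempt and no reset: what is moved stays moved. The work goes in short steps, Python scripts to look and compute and a shell command to move; the robot and the scene stay as the last step left them, time stands still between calls to the robot, and variables do not carry over. Pictures are saved under pics/ and viewed, and the job is handed in when it is done.

```bash
ls; mkdir -p pics
python3 - <<'E'
from station import ctrl
import cv2
o=ctrl.get_obs();print(o)
for n in("scene","top","wrist"):
    d=ctrl.get_image(n);cv2.imwrite(f"pics/{n}0.png",d["img"][:,:,::-1]);print(n,d["K"],d["k1"],d["rvec"],d["tvec"])
E
```

```text
pics
{'t': 0.0, 'q': array([ 1.02502009e+00,  5.33536313e-02,  1.61427610e+00, -1.96856528e-07,
        1.47601917e+00, -1.19012497e-01]), 'dq': array([ 0.00019582,  0.0003343 , -0.00077052,  0.00037481, -0.00141036,
        0.00108712]), 'effort': array([ 9.44128733e-04, -3.93686306e+01, -3.70179141e+01,  1.20095306e-04,
        7.04934428e-03, -1.90685569e-05]), 'tool_pos': array([0.25839842, 0.5684258 , 0.2410757 ]), 'tool_rot': array([-6.65140985e-01, -3.06968539e+00,  3.05258709e-03]), 'contact_force': array([ 0.66442265, -0.35045546, -0.21680554]), 'wrist_torque': array([ 0.01634704,  0.01484655, -0.02031823]), 'opening': 0.08544766770322927}
scene [[429.37797037   0.         275.14265754]
 [  0.         429.37797037 214.30145119]
 [  0.           0.           1.        ]] 0.008082948577228162 [ 2.00596514 -0.46104128  0.26122782] [-0.45028449  0.28597058  0.98051609]
top [[390.42899283   0.         273.17299216]
 [  0.         390.42899283 208.91977323]
 [  0.           0.           1.        ]] -0.11301104348996814 [ 2.20586538 -2.1874342   0.06532993] [0.18830928 0.56279203 1.29749042]
wrist [[356.26611534   0.         282.70132249]
 [  0.         356.26611534 204.33246137]
 [  0.           0.           1.        ]] -0.08551411923397724 [-2.44241074 -1.57262212 -0.2115624 ] [-0.6244939  -0.03596497  0.37918446]
```

View pics/scene0.png

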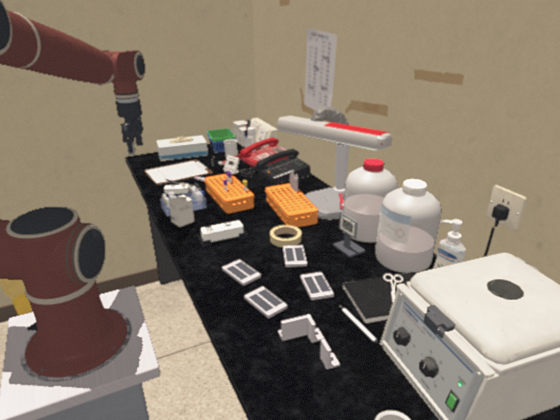

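View pics/top0.png

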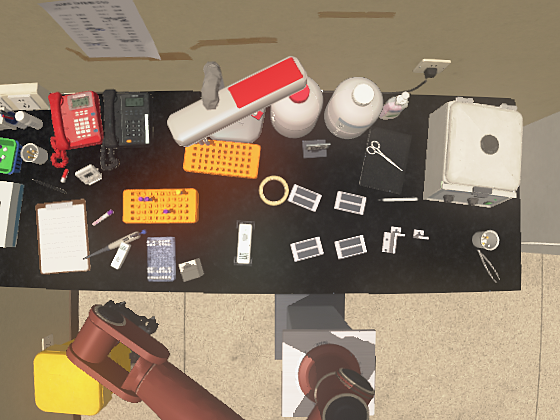

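View pics/wrist0.png

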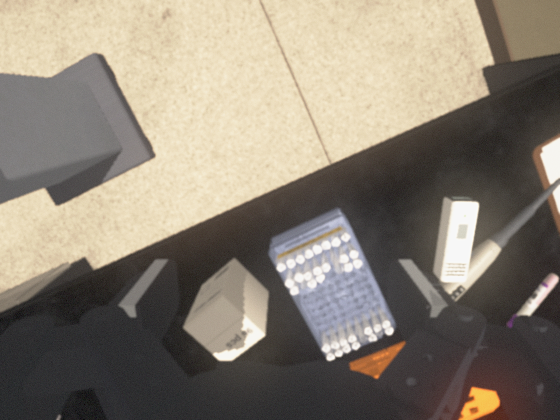

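Scene: four plates at top-view pixels ~(305,197), (350,203), (307,248), (351,246). The scanner is at (244,243), the label stand at (315,148) and the jig near (395,240). I'll build helpers and zoom in.

```bash
cat > h.py <<'E'
from station import ctrl
import cv2, numpy as np
from scipy.spatial.transform import Rotation as R
def und(d,uv):
    uv=np.atleast_2d(np.array(uv,float)); K=d["K"]
    return cv2.undistortPoints(uv[:,None],K,np.array([d["k1"],0,0,0.]))[:,0]
def p2w(d,uv,z):
    n=und(d,uv); Rm=R.from_rotvec(d["rvec"]).as_matrix(); c=-Rm.T@np.array(d["tvec"])
    r=np.c_[n,np.ones(len(n))]@Rm
    s=(z-c[2])/r[:,2]
    return c+r*s[:,None]
def proj(d,P):
    P=np.atleast_2d(np.array(P,float))
    return cv2.projectPoints(P[:,None],np.array(d["rvec"],float),np.array(d["tvec"],float),d["K"],np.array([d["k1"],0,0,0.]))[0][:,0]
def shot(n,name=None):
    d=ctrl.get_image(n); 
    if name: cv2.imwrite(f"pics/{name}.png",d["img"][:,:,::-1])
    return d
def crop(d,x0,y0,x1,y1,s,name):
    cv2.imwrite(f"pics/{name}.png",cv2.resize(d["img"][y0:y1,x0:x1,::-1],None,fx=s,fy=s,interpolation=cv2.INTER_CUBIC))
def tool():
    o=ctrl.get_obs(); return o["t"],o["tool_pos"],R.from_rotvec(o["tool_rot"]).as_matrix(),o
E
python3 - <<'E'
from h import *
d=shot("top")
crop(d,225,135,365,275,5,"t1"); crop(d,330,180,490,290,5,"t2")
d=shot("scene")
crop(d,190,200,390,350,4,"s1"); crop(d,270,290,400,410,5,"s2")
E
```

```text
(no output)
```

View pics/t1.png

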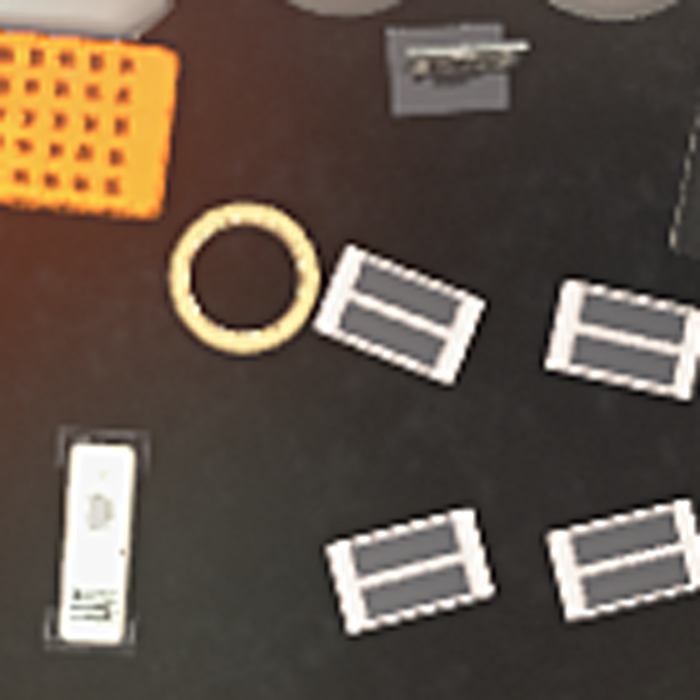

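View pics/t2.png

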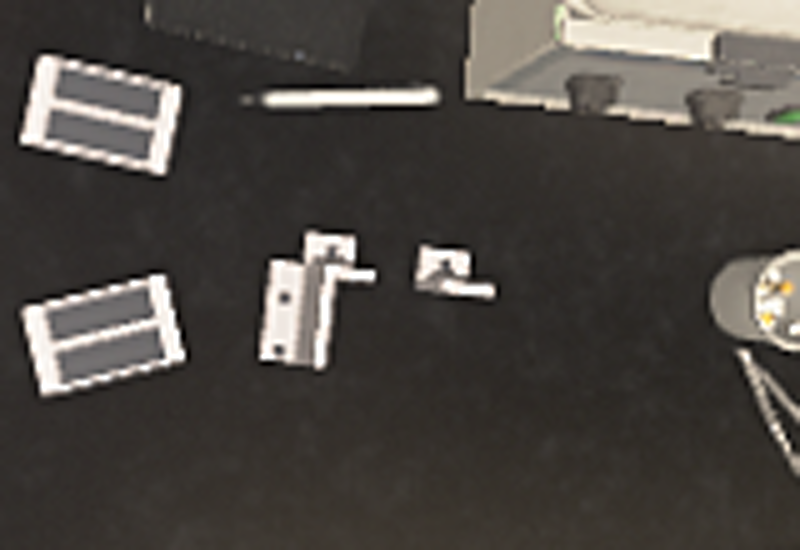

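View pics/s1.png

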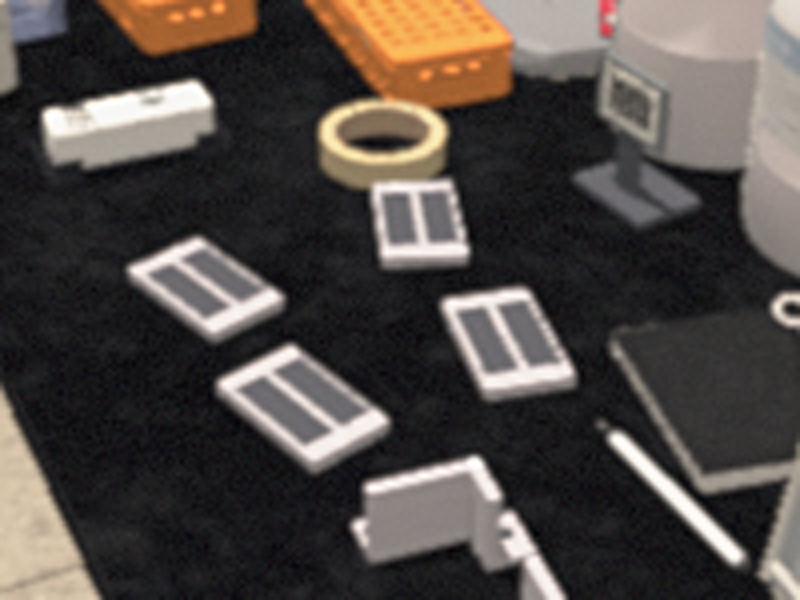

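View pics/s2.png

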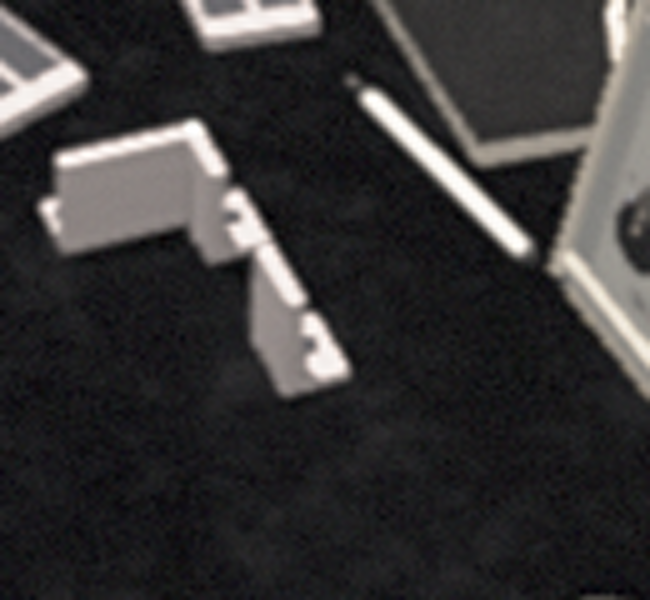

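```bash
cat >> h.py <<'E'
def plates(d,z=0.010,win=None,thr=130,amin=200):
    g=cv2.cvtColor(d["img"],cv2.COLOR_RGB2GRAY); m=(g>thr).astype(np.uint8)
    n,l,st,c=cv2.connectedComponentsWithStats(m); out=[]
    for i in range(1,n):
        if st[i,4]<amin: continue
        cs,_=cv2.findContours((l==i).astype(np.uint8),cv2.RETR_EXTERNAL,cv2.CHAIN_APPROX_NONE)
        w=p2w(d,cs[0][:,0,:],z)[:,:2].astype(np.float32)
        (cx,cy),(a,b),th=cv2.minAreaRect(w*1000)
        if a>b: th+=90   # th: angle of short side -> width axis
        if 45<min(a,b)<75 and 85<max(a,b)<115: out.append((cx/1000,cy/1000,(th+90)%180-90,a,b,c[i]))
    return out
E
python3 - <<'E'
from h import *
d=shot("top")
for p in plates(d,thr=110): print([np.round(v,3) for v in p])
# points from crops: t1 offset(225,135)/5, t2 offset (330,180)/5
f=lambda o,p:[(o[0]+p[0]/5-.4,o[1]+p[1]/5-.4)]
t1=(225,135);t2=(330,180)
print("tape",p2w(d,f(t1,(245,278)),.025))
for p in [(68,445),(135,445),(60,643),(125,643)]: print("scan",p2w(d,f(t1,p),.044))
for p in [(405,70),(525,45)]: print("panel top",p2w(d,f(t1,p),.113))
for p in [(302,262),(335,262),(375,272),(447,286),(495,292),(321,367)]: print("jig top",p2w(d,f(t2,p),.052))
print("pen",p2w(d,f(t2,[245,100]),.005),p2w(d,f(t2,[440,96]),.005))
E
```

```text
[np.float64(0.772), np.float64(0.046), np.float64(5.941), np.float64(55.802), np.float64(94.685), array([314.21 , 147.965])]
[np.float64(0.754), np.float64(1.048), np.float64(-9.9), np.float64(111.288), np.float64(67.957), array([ 33.477, 153.669])]
[np.float64(0.674), np.float64(0.836), np.float64(27.869), np.float64(68.123), np.float64(87.354), array([ 88.559, 174.366])]
[np.float64(0.601), np.float64(0.088), np.float64(-21.352), np.float64(101.937), np.float64(63.139), array([304.033, 197.479])]
[np.float64(0.586), np.float64(-0.067), np.float64(-11.887), np.float64(102.142), np.float64(62.985), array([349.587, 202.425])]
[np.float64(0.461), np.float64(-0.216), np.float64(80.769), np.float64(71.217), np.float64(91.33), array([390.79, 239.58])]
[np.float64(0.464), np.float64(-0.551), np.float64(-15.103), np.float64(100.691), np.float64(70.259), array([486.118, 239.592])]
[np.float64(0.436), np.float64(-0.068), np.float64(14.26), np.float64(62.107), np.float64(100.977), array([349.381, 246.624])]
[np.float64(0.428), np.float64(0.08), np.float64(14.462), np.float64(62.683), np.float64(102.175), array([306.274, 248.766])]
tape [[0.62333063 0.19216727 0.025     ]]
scan [[0.51039449 0.30751512 0.044     ]]
scan [[0.51078806 0.26352838 0.044     ]]
scan [[0.38085059 0.31129403 0.044     ]]
scan [[0.38128429 0.26875894 0.044     ]]
panel top [[0.74686285 0.0930473  0.113     ]]
panel top [[0.76392583 0.01708377 0.113     ]]
jig top [[ 0.48629241 -0.19240414  0.052     ]]
jig top [[ 0.48638075 -0.21470041  0.052     ]]
jig top [[ 0.47987626 -0.24181633  0.052     ]]
jig top [[ 0.47073929 -0.29099713  0.052     ]]
jig top [[ 0.46680798 -0.32408396  0.052     ]]
jig top [[ 0.41724614 -0.20507381  0.052     ]]
pen [[ 0.59675751 -0.16775654  0.005     ]] [[ 0.60097058 -0.30544966  0.005     ]]
```

```bash
cat >> h.py <<'E'
def go(x,y,z,wdeg):
    """print move. wdeg: world angle (deg) of jaw axis (tool y), mod 180"""
    t,p,M,o=tool()
    cur=np.degrees(np.arctan2(M[1,1],M[0,1]))
    dy=(wdeg-cur+90)%180-90
    alt=dy-180*np.sign(dy)
    dw=np.array([x,y,z])-p
    print("t %.2f tcp %s jaw %.2f q6 %.2f open %.4f F %s tilt %.3f"%(t,np.round(p,4),cur,o["q"][5],o["opening"],np.round(o["contact_force"],1),np.degrees(np.arccos(-M[2,2]))))
    print(" before-roll xyz units",np.round(M.T@dw/.06,3)," roll units %.2f (alt %.2f)"%(-np.radians(dy)/.12,-np.radians(alt)/.12))
    a=np.radians(cur+dy);ty=np.array([np.cos(a),np.sin(a),0]);tz=np.array([0,0,-1.]);tx=np.cross(ty,tz)
    print(" after-roll xyz units",np.round([tx@dw/.06,ty@dw/.06,tz@dw/.06],3))
E
python3 -c "
from h import *
go(.46,.3,.26,-9);go(.44,-.25,.28,-9)"
```

```text
t 0.30 tcp [0.2586 0.5687 0.2419] jaw 65.55 q6 -0.12 open 0.0853 F [-1.  -0.1  0.2] tilt 0.040
 before-roll xyz units [-4.91  -2.688 -0.3  ]  roll units 10.84 (alt -15.34)
 after-roll xyz units [-3.899  4.016 -0.302]
t 0.30 tcp [0.2586 0.5687 0.2419] jaw 65.55 q6 -0.12 open 0.0853 F [-1.  -0.1  0.2] tilt 0.040
 before-roll xyz units [ -8.401 -11.171  -0.628]  roll units 10.84 (alt -15.34)
 after-roll xyz units [-13.005   5.121  -0.635]
```

```bash
python3 -m crank '[{"x":-0.8,"y":-0.45,"z":-0.05},{"x":-0.8,"y":-0.45,"z":-0.05},{"x":-0.8,"y":-0.45,"z":-0.05},{"x":-0.8,"y":-0.45,"z":-0.05},{"x":-0.8,"y":-0.45,"z":-0.05},{"x":-0.8,"y":-0.45,"z":-0.05},{"roll":1},{"roll":1},{"roll":1},{"roll":1}]' 0 40
python3 -m crank '[{"roll":1},{"roll":1},{"roll":1},{"roll":1},{"roll":1},{"roll":1},{"roll":0.84},{}]'
python3 - <<'E'
from h import *
shot("wrist","w1")
go(.44,-.25,.28,-9)
E
```

```text
t 0.35 tcp [0.2587 0.5688 0.242 ] jaw 65.55 q6 -0.12 open 0.0854 F [-0.3 -0.1 -0.6] tilt 0.029
 before-roll xyz units [ -8.4   -11.172  -0.628]  roll units 10.84 (alt -15.34)
 after-roll xyz units [-13.006   5.12   -0.633]validation failed for argument at $[0]...
validation failed for argument at $[0]...
```

View pics/w1.png

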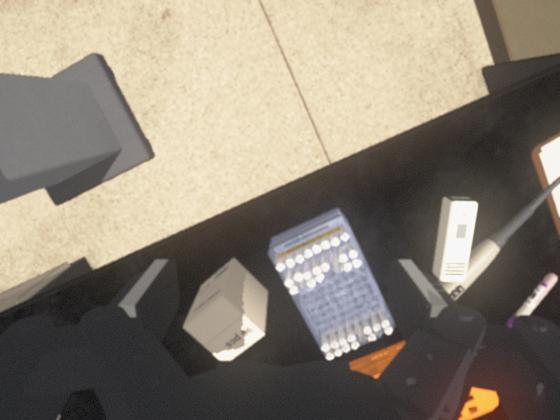

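```bash
python3 -m crank '[{"x":-0.8,"y":-0.45,"z":-0.05,"roll":0},{"x":-0.8,"y":-0.45,"z":-0.05,"roll":0},{"x":-0.8,"y":-0.45,"z":-0.05,"roll":0},{"x":-0.8,"y":-0.45,"z":-0.05,"roll":0},{"x":-0.8,"y":-0.45,"z":-0.05,"roll":0},{"x":-0.8,"y":-0.45,"z":-0.05,"roll":0},{"x":0,"y":0,"z":0,"roll":1},{"x":0,"y":0,"z":0,"roll":1},{"x":0,"y":0,"z":0,"roll":1},{"x":0,"y":0,"z":0,"roll":1}]' 0 40
python3 -m crank '[{"x":0,"y":0,"z":0,"roll":1},{"x":0,"y":0,"z":0,"roll":1},{"x":0,"y":0,"z":0,"roll":1},{"x":0,"y":0,"z":0,"roll":1},{"x":0,"y":0,"z":0,"roll":1},{"x":0,"y":0,"z":0,"roll":1},{"x":0,"y":0,"z":0,"roll":0.84},{"x":0,"y":0,"z":0,"roll":0}]'
python3 - <<'E'
from h import *
shot("wrist","w1")
go(.44,-.25,.28,-9)
E
```

```text
t: 1.6
tool_pos: [0.4539, 0.3021, 0.2603]
tool_rot: [1.382, 2.821, 0.0]
contact_force: [0.3, 0.5, 1.0]
opening: 0.0851
t: 2.6
tool_pos: [0.4538, 0.3022, 0.2603]
tool_rot: [2.387, 2.042, 0.0]
contact_force: [-0.1, 0.2, 0.5]
opening: 0.0856
t 2.65 tcp [0.4538 0.3022 0.2603] jaw -8.89 q6 0.61 open 0.0852 F [ 0.2 -0.4 -0.7] tilt 0.001
 before-roll xyz units [-9.128  1.194 -0.328]  roll units 0.02 (alt -26.16)
 after-roll xyz units [-9.126  1.212 -0.328]
```

View pics/w1.png

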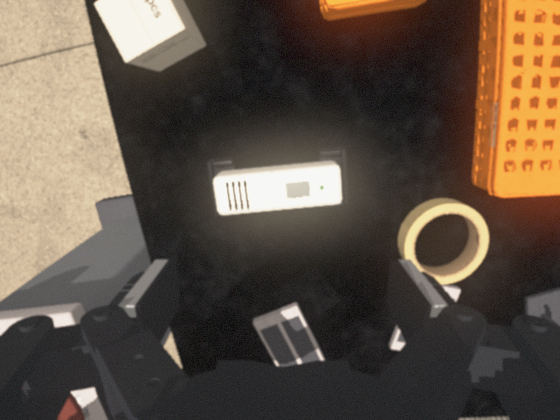

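The wrist picture shows the scanner at about (278,188). Its ribs are on the left and the key and LED dot on the right, so its x axis points roughly along world +x. Next I'll go and look at the jig.

Run:
```python
from h import *
d=shot("wrist")
t,p,M,o=tool()
Rm=R.from_rotvec(d["rvec"]).as_matrix(); c=-Rm.T@np.array(d["tvec"]);print("cam",c,"in tool",M.T@(c-p), "axis in tool",M.T@Rm.T@[0,0,1])
g=cv2.cvtColor(d["img"],cv2.COLOR_RGB2GRAY); m=(g>150).astype(np.uint8)
n,l,st,cc=cv2.connectedComponentsWithStats(m); i=l[180,265]
cs,_=cv2.findContours((l==i).astype(np.uint8),cv2.RETR_EXTERNAL,cv2.CHAIN_APPROX_NONE)
print(cv2.minAreaRect((p2w(d,cs[0][:,0,:],.044)[:,:2]*1000).astype(np.float32)))
go(.44,-.33,.28,-9)
```

```text
cam [0.46543463 0.36932928 0.39264851] in tool [ 0.06808926  0.00112944 -0.13231837] axis in tool [-2.68054514e-01  3.24143740e-04  9.63403691e-01]
((447.72381591796875, 291.0034484863281), (45.95835494995117, 128.712890625), 86.68254089355469)
t 2.70 tcp [0.4538 0.3022 0.2603] jaw -8.89 q6 0.61 open 0.0853 F [-1.  -0.4  0.6] tilt 0.001
 before-roll xyz units [-10.446   1.402  -0.328]  roll units 0.02 (alt -26.16)
 after-roll xyz units [-10.443   1.421  -0.328]
```

```bash
python3 -m crank '[{"x":-0.9,"y":0.12,"z":-0.03,"roll":0},{"x":-0.9,"y":0.12,"z":-0.03,"roll":0},{"x":-0.9,"y":0.12,"z":-0.03,"roll":0},{"x":-0.9,"y":0.12,"z":-0.03,"roll":0},{"x":-0.9,"y":0.12,"z":-0.03,"roll":0},{"x":-0.9,"y":0.12,"z":-0.03,"roll":0},{"x":-0.9,"y":0.12,"z":-0.03,"roll":0},{"x":-0.9,"y":0.12,"z":-0.03,"roll":0},{"x":-0.9,"y":0.12,"z":-0.03,"roll":0},{"x":-0.9,"y":0.12,"z":-0.03,"roll":0}]'
python3 -m crank '[{"x":0,"y":0,"z":0,"roll":0},{"x":0,"y":0,"z":0,"roll":0},{"x":0,"y":0,"z":0,"roll":0}]'
python3 - <<'E'
from h import *
d=shot("wrist","w2")
go(.44,-.25,.28,-9)
crop(d,150,50,420,250,3,"w2c")
E
```

```text
t: 3.95
tool_pos: [0.4403, -0.2443, 0.2787]
tool_rot: [2.387, 2.041, 0.001]
contact_force: [1.1, 1.0, 0.3]
opening: 0.0855
t: 4.32
tool_pos: [0.4408, -0.2412, 0.2783]
tool_rot: [-2.386, -2.043, -0.0]
contact_force: [0.4, 1.1, 0.2]
opening: 0.0854
t 4.38 tcp [ 0.4408 -0.2412  0.2783] jaw -8.86 q6 -0.49 open 0.0856 F [-1.  -0.4  1. ] tilt 0.011
 before-roll xyz units [-0.147  0.009 -0.028]  roll units 0.02 (alt -26.16)
 after-roll xyz units [-0.147  0.009 -0.028]
```

View pics/w2.png

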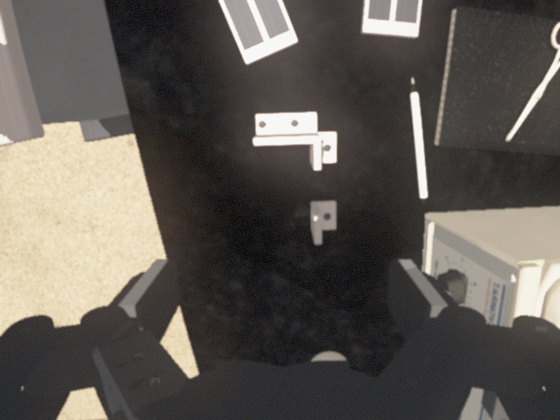

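View pics/w2c.png

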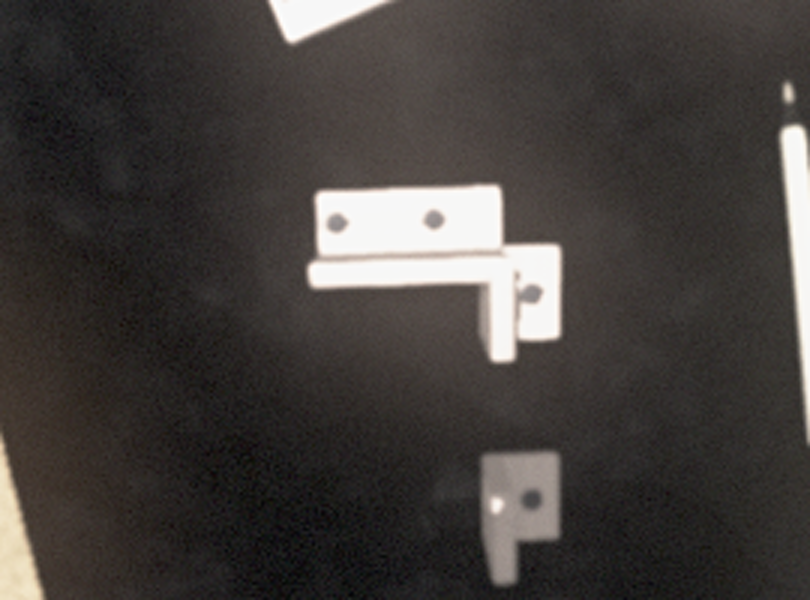

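Run:
```python
from h import *
d=shot("wrist")
f=lambda x,y:(150+x/3-.33,50+y/3-.33)
names="sideEndInner cornerInner gap1 endinner cornerOuterR endOuter gap1outer".split()
P=p2w(d,[f(*p) for p in [(312,288),(489,285),(489,360),(494,585),(517,270),(517,583),(516,359)]],.052)
for n,p in zip(names,P): print(n,np.round(p,4))
c=P[1,:2]; 
print("side ang",np.degrees(np.arctan2(*(P[1]-P[0])[1::-1])),"back ang",np.degrees(np.arctan2(*(P[1]-P[3])[1::-1]))-90, np.degrees(np.arctan2(*(P[4]-P[5])[1::-1]))-90)
print(np.linalg.norm(P[1]-P[0]),np.linalg.norm(P[1]-P[3]),np.linalg.norm(P[1]-P[2]))
# base inner at z=0 : face bottom
print("bottom face",p2w(d,[f(482,340),f(481,455),f(481,285)],0))
# overlay model
def ov(d,cx,cy,a,name,b):
    a=np.radians(a);X=np.array([np.cos(a),np.sin(a),0]);Y=np.array([-np.sin(a),np.cos(a),0]);C=np.array([cx,cy,0])
    im=d["img"][:,:,::-1].copy(); im=cv2.resize(im,None,fx=3,fy=3,interpolation=cv2.INTER_CUBIC)
    for z in(0,.052):
        for s in([(0,0),(0,-.027)],[(0,-.073),(0,-.108)],[(0,0),(-.06,0)],[(.008,.008),(.008,-.027)],[(.008,-.073),(.008,-.108)],[(.008,.008),(-.06,.008)]):
            q=proj(d,[C+X*u+Y*v+[0,0,z] for u,v in s])*3+1
            cv2.line(im,tuple(int(v) for v in q[0]),tuple(int(v) for v in q[1]),(0,255,0) if z else (0,0,255),1)
    cv2.imwrite(f"pics/{name}.png",im[b[1]*3:b[3]*3,b[0]*3:b[2]*3])
a=np.degrees(np.arctan2(*(P[1]-P[0])[1::-1]))
ov(d,P[1,0],P[1,1],a,"w2o",(200,80,400,260))
```

```text
sideEndInner [ 0.4179 -0.2079  0.052 ]
cornerInner [ 0.4764 -0.2161  0.052 ]
gap1 [ 0.473  -0.2412  0.052 ]
endinner [ 0.464  -0.3227  0.052 ]
cornerOuterR [ 0.4863 -0.2126  0.052 ]
endOuter [ 0.4723 -0.3232  0.052 ]
gap1outer [ 0.4822 -0.2423  0.052 ]
side ang -7.905870073853758 back ang -6.6375392299258635 -7.211539166884563
0.0591062288964418 0.10735550072901197 0.025361279611424165
bottom face [[ 0.47438615 -0.2427498   0.        ]
 [ 0.4677941  -0.28836962  0.        ]
 [ 0.47688038 -0.22168976  0.        ]]
```

View pics/w2o.png

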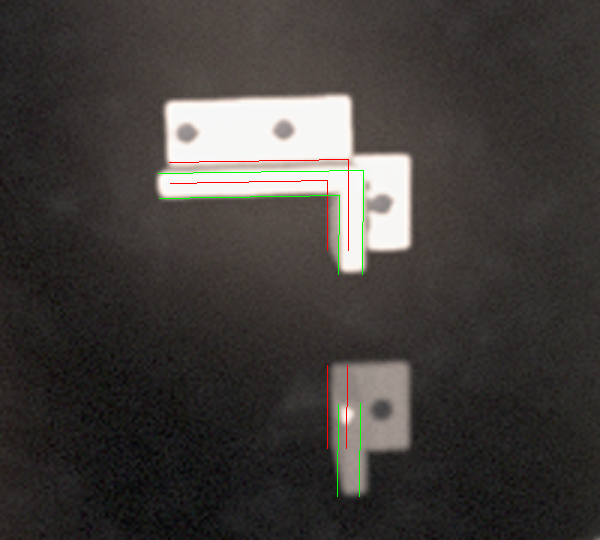

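```bash
python3 -c "
from h import *
go(.436,-.068,.12,14.3)"
```

```text
t 4.42 tcp [ 0.4408 -0.2413  0.2784] jaw -8.86 q6 -0.49 open 0.0850 F [0.2 0.9 0.6] tilt 0.012
 before-roll xyz units [ 2.841 -0.525  2.639]  roll units -3.37 (alt 22.81)
 after-roll xyz units [2.818 0.635 2.639]
```

```bash
python3 -m crank '[{"x":0,"y":0,"z":0,"roll":-0.85},{"x":0,"y":0,"z":0,"roll":-0.85},{"x":0,"y":0,"z":0,"roll":-0.85},{"x":0,"y":0,"z":0,"roll":-0.82},{"x":0.7,"y":0.16,"z":0.5,"roll":0},{"x":0.7,"y":0.16,"z":0.5,"roll":0},{"x":0.7,"y":0.16,"z":0.5,"roll":0},{"x":0.72,"y":0.16,"z":0.5,"roll":0},{"x":0,"y":0,"z":0.6,"roll":0},{"x":0,"y":0,"z":0,"roll":0}]'
python3 - <<'E'
from h import *
d=shot("wrist","w3")
for p in plates(d,thr=110,amin=1500): print([np.round(v,3) for v in p])
go(.436,-.068,.012,14.3)
d=shot("top","t3")
for p in plates(d,thr=110): print([np.round(v,3) for v in p])
E
```

```text
t: 5.68
tool_pos: [0.434, -0.0671, 0.1195]
tool_rot: [-1.923, -2.476, 0.003]
contact_force: [0.3, 0.3, -0.2]
opening: 0.0855
[np.float64(0.573), np.float64(0.064), np.float64(22.377), np.float64(46.87), np.float64(90.347), array([538.173,  75.171])]
[np.float64(0.437), np.float64(-0.068), np.float64(13.86), np.float64(60.995), np.float64(100.884), array([287.693, 194.977])]
t 5.72 tcp [ 0.4357 -0.0681  0.1218] jaw 14.27 q6 -0.57 open 0.0853 F [ 0.3 -0.3  0.2] tilt 0.122
 before-roll xyz units [-0.002  0.009  1.829]  roll units -0.00 (alt 26.18)
 after-roll xyz units [-0.     0.006  1.829]
[np.float64(0.771), np.float64(0.047), np.float64(4.635), np.float64(54.899), np.float64(95.094), array([314.366, 147.813])]
[np.float64(0.754), np.float64(1.048), np.float64(-9.9), np.float64(111.288), np.float64(67.957), array([ 33.498, 153.655])]
[np.float64(0.674), np.float64(0.836), np.float64(27.869), np.float64(68.123), np.float64(87.354), array([ 88.559, 174.366])]
[np.float64(0.601), np.float64(0.088), np.float64(-21.352), np.float64(101.937), np.float64(63.139), array([304.022, 197.448])]
[np.float64(0.586), np.float64(-0.067), np.float64(-11.887), np.float64(102.142), np.float64(62.985), array([349.556, 202.438])]
[np.float64(0.464), np.float64(-0.551), np.float64(-15.103), np.float64(100.691), np.float64(70.259), array([486.142, 239.595])]
[np.float64(0.428), np.float64(0.08), np.float64(14.462), np.float64(62.683), np.float64(102.175), array([306.308, 248.748])]
```

View pics/w3.png

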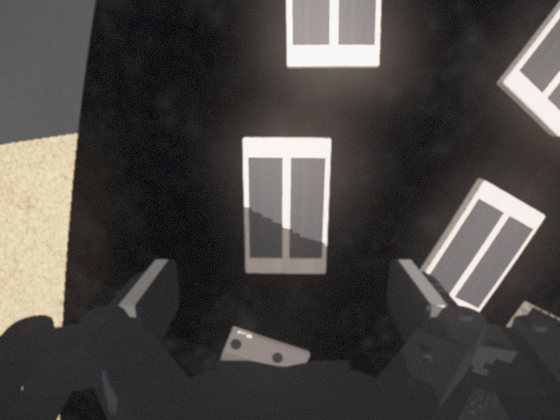

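Plate A is centred under the open fingers, and the wrist and top measurements agree. Now I'll descend and grasp.

```bash
python3 -m crank '[{"x":0,"y":0,"z":0.6,"roll":0},{"x":0,"y":0,"z":0.6,"roll":0},{"x":0,"y":0,"z":0.4,"roll":0},{"x":0,"y":0,"z":0.2,"roll":0},{"x":0,"y":0,"z":0,"roll":0},{"x":0,"y":0,"z":0,"roll":0}]' 0 40
python3 -m crank '[{"x":0,"y":0,"z":0,"roll":0},{"x":0,"y":0,"z":0,"roll":0},{"x":0,"y":0,"z":0,"roll":0},{"x":0,"y":0,"z":0,"roll":0},{"x":0,"y":0,"z":0,"roll":0},{"x":0,"y":0,"z":0,"roll":0}]' 1 40
python3 -m crank '[{"x":0,"y":0,"z":-0.3,"roll":0},{"x":0,"y":0,"z":-0.5,"roll":0},{"x":0,"y":0,"z":-0.5,"roll":0},{"x":0,"y":0,"z":-0.5,"roll":0},{"x":0,"y":0,"z":0,"roll":0},{"x":0,"y":0,"z":0,"roll":0}]'
python3 - <<'E'
from h import *
d=shot("wrist","w4")
go(.4404,-.2620,.075,-7.3)
E
```

```text
t: 6.52
tool_pos: [0.4378, -0.0695, 0.0159]
tool_rot: [1.929, 2.476, 0.001]
contact_force: [-0.3, 0.9, 0.8]
opening: 0.0852
t: 7.28
tool_pos: [0.4372, -0.0692, 0.016]
tool_rot: [1.929, 2.478, 0.0]
contact_force: [-4.3, 0.9, 8.9]
opening: 0.056
t: 8.02
tool_pos: [0.4359, -0.0688, 0.1215]
tool_rot: [-1.93, -2.478, 0.0]
contact_force: [0.8, -0.4, -1.0]
opening: -0.0001
t 8.07 tcp [ 0.4355 -0.0686  0.1209] jaw 14.19 q6 -0.57 open -0.0001 F [ 0.5 -0.2  0.1] tilt 0.130
 before-roll xyz units [-3.145 -0.709  0.763]  roll units 3.13 (alt -23.05)
 after-roll xyz units [-3.186  0.491  0.765]
```

View pics/w4.png

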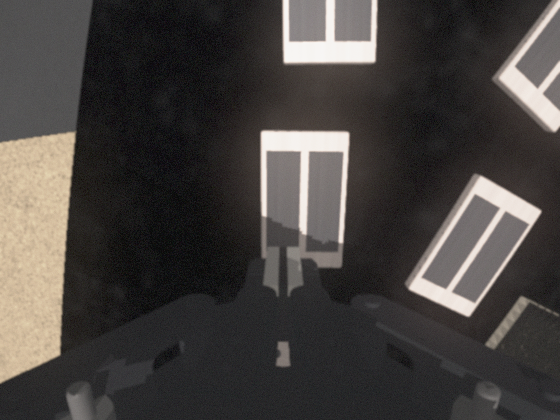

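The grasp missed. The pads sit farther back when open, so they closed over the plate's top edge and nudged it right (now at about (303,197)). I'll re-measure, pre-close to about 68 mm and go lower.

```bash
python3 -m crank '[{"x":0,"y":0,"z":0,"roll":0},{"x":0,"y":0,"z":0,"roll":0},{"x":0,"y":0,"z":0,"roll":0},{"x":0,"y":0,"z":0,"roll":0},{"x":0,"y":0,"z":0,"roll":0},{"x":0,"y":0,"z":0,"roll":0}]' 0.15 40
python3 - <<'E'
from h import *
d=shot("wrist","w5")
for p in plates(d,thr=100,amin=1500): print([np.round(v,3) for v in p]); 
P=plates(d,thr=100,amin=1500); p=min(P,key=lambda p:abs(p[1]+.068)+abs(p[0]-.44))
go(p[0],p[1],.012,p[2])
E
```

```text
t: 8.82
tool_pos: [0.4364, -0.0689, 0.1224]
tool_rot: [1.93, 2.479, 0.0]
contact_force: [-0.7, -0.3, 0.2]
opening: 0.0725
[np.float64(0.45), np.float64(-0.063), np.float64(13.47), np.float64(61.125), np.float64(100.785), array([303.547, 190.977])]
[np.float64(0.585), np.float64(-0.068), np.float64(-12.213), np.float64(101.367), np.float64(65.609), array([473.579, 243.039])]
t 8.88 tcp [ 0.4364 -0.069   0.1224] jaw 14.19 q6 -0.57 open 0.0725 F [ 0.4  0.1 -0.5] tilt 0.006
 before-roll xyz units [0.034 0.25  1.839]  roll units 0.10 (alt -26.08)
 after-roll xyz units [0.037 0.25  1.839]
```

View pics/w5.png

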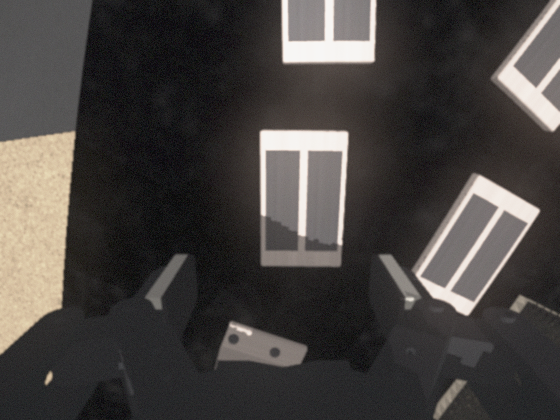

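```bash
python3 -m crank '[{"x":0.03,"y":0.25,"z":0.6,"roll":0.1},{"x":0,"y":0,"z":0.6,"roll":0},{"x":0,"y":0,"z":0.4,"roll":0},{"x":0,"y":0,"z":0.2,"roll":0},{"x":0,"y":0,"z":0,"roll":0},{"x":0,"y":0,"z":0.03,"roll":0},{"x":0,"y":0,"z":0,"roll":0},{"x":0,"y":0,"z":0,"roll":0}]'
python3 -m crank '[{"x":0,"y":0,"z":0.04,"roll":0},{"x":0,"y":0,"z":0,"roll":0},{"x":0,"y":0,"z":0,"roll":0}]'
python3 -m crank '[{"x":0,"y":0,"z":0.03,"roll":0},{"x":0,"y":0,"z":0,"roll":0},{"x":0,"y":0,"z":0,"roll":0}]'
```

```text
t: 9.88
tool_pos: [0.451, -0.0637, 0.0132]
tool_rot: [1.944, 2.466, 0.001]
contact_force: [-0.2, -0.2, 0.6]
opening: 0.0725
t: 10.25
tool_pos: [0.4504, -0.0635, 0.01]
tool_rot: [-1.945, -2.467, 0.0]
contact_force: [0.7, 0.6, 0.3]
opening: 0.0723
t: 10.62
tool_pos: [0.4504, -0.0635, 0.0083]
tool_rot: [-1.945, -2.467, 0.0]
contact_force: [-0.1, -0.1, 0.6]
opening: 0.0726
```

```bash
python3 -m crank '[{"x":0,"y":0,"z":0,"roll":0},{"x":0,"y":0,"z":0,"roll":0},{"x":0,"y":0,"z":0,"roll":0}]' 0.23
python3 -m crank '[{"x":0,"y":0,"z":0.03,"roll":0},{"x":0,"y":0,"z":0,"roll":0},{"x":0,"y":0,"z":0,"roll":0}]'
python3 -m crank '[{"x":0,"y":0,"z":0.03,"roll":0},{"x":0,"y":0,"z":0,"roll":0},{"x":0,"y":0,"z":0,"roll":0}]'
```

```text
t: 11.0
tool_pos: [0.4505, -0.0635, 0.0083]
tool_rot: [1.945, 2.467, 0.0]
contact_force: [0.8, -0.9, 0.0]
opening: 0.0657
t: 11.38
tool_pos: [0.4504, -0.0635, 0.0064]
tool_rot: [-1.945, -2.467, 0.0]
contact_force: [-0.6, -0.0, 0.5]
opening: 0.0657
t: 11.75
tool_pos: [0.4504, -0.0635, 0.0047]
tool_rot: [-1.945, -2.467, 0.0]
contact_force: [0.5, -0.6, 0.3]
opening: 0.0659
```

```bash
python3 -m crank '[{"x":0,"y":0,"z":0,"roll":0},{"x":0,"y":0,"z":0,"roll":0},{"x":0,"y":0,"z":0,"roll":0},{"x":0,"y":0,"z":0,"roll":0}]' 1 40
python3 -c "
from h import *
go(.44,-.26,.05,-7.3)"
```

```text
t: 12.25
tool_pos: [0.4521, -0.064, 0.0063]
tool_rot: [1.943, 2.465, 0.002]
contact_force: [0.0, 0.9, 7.1]
opening: 0.0589
t 12.25 tcp [ 0.4521 -0.064   0.0063] jaw 13.50 q6 -0.54 open 0.0589 F [0.  0.9 7.1] tilt 0.177
 before-roll xyz units [-3.131 -0.957 -0.725]  roll units 3.03 (alt -23.15)
 after-roll xyz units [-3.266  0.215 -0.728]
```

```bash
python3 -m crank '[{"x":0,"y":0,"z":-0.1,"roll":0},{"x":0,"y":0,"z":-0.4,"roll":0},{"x":0,"y":0,"z":-0.5,"roll":0},{"x":0,"y":0,"z":-0.5,"roll":0},{"x":0,"y":0,"z":0,"roll":0},{"x":0,"y":0,"z":0,"roll":0}]'
python3 - <<'E'
from h import *
d=shot("wrist","w6")
go(.4404,-.2620,.095,-7.3)
E
```

```text
t: 13.0
tool_pos: [0.4494, -0.0632, 0.0932]
tool_rot: [-1.944, -2.465, 0.001]
contact_force: [-1.2, 0.5, -1.2]
opening: 0.0589
t 13.05 tcp [ 0.4491 -0.0631  0.0927] jaw 13.49 q6 -0.54 open 0.0586 F [-0.5  0.6 -2.1] tilt 0.193
 before-roll xyz units [-3.189 -0.915 -0.04 ]  roll units 3.02 (alt -23.16)
 after-roll xyz units [-3.306  0.277 -0.038]
```

View pics/w6.png

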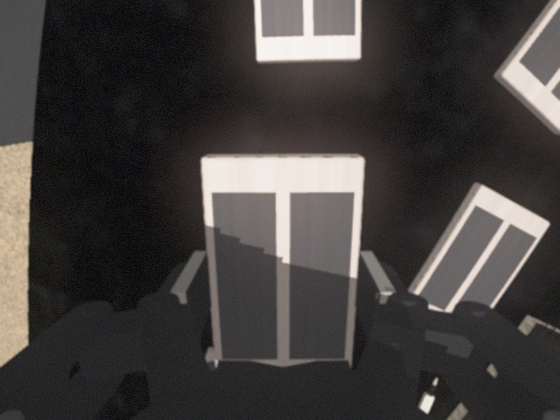

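```bash
cat >> h.py <<'E'
def inhand(d,uv,ztop):
    t,p,M,o=tool()
    for q in p2w(d,uv,ztop): print(" tool-frame mm",np.round(M.T@(q-p)*1000,1))
JC=np.array([0.4765,-.2162]);JA=-7.3
def jig(x,y):
    a=np.radians(JA);return JC+np.array([np.cos(a)*x-np.sin(a)*y,np.sin(a)*x+np.cos(a)*y])
E
python3 - <<'E'
from h import *
d=shot("wrist")
_,p,_,_=tool()
inhand(d,[(202,158),(364,157),(281,157),(283,362),(210,360),(355,360)],p[2]-.0063+.01)
print(jig(-.034,-.056),jig(-.03,-.05))
go(*jig(-.034,-.056),.085,JA)
E
```

```text
tool-frame mm [ 49.3 -28.2  -3.5]
 tool-frame mm [49.6 30.8 -3.7]
 tool-frame mm [49.6  0.6 -3.6]
 tool-frame mm [-39.6   1.4  -3.8]
 tool-frame mm [-38.9 -30.6  -3.7]
 tool-frame mm [-38.8  32.8  -3.9]
[ 0.43565997 -0.26742589] [ 0.44038994 -0.26198278]
t 13.10 tcp [ 0.4491 -0.0631  0.0926] jaw 13.50 q6 -0.54 open 0.0587 F [ 0.1  0.6 -2. ] tilt 0.213
 before-roll xyz units [-3.26  -1.011  0.124]  roll units 3.02 (alt -23.16)
 after-roll xyz units [-3.406  0.211  0.127]
```

```bash
python3 -m crank '[{"x":0,"y":0,"z":0,"roll":0.76},{"x":0,"y":0,"z":0,"roll":0.76},{"x":0,"y":0,"z":0,"roll":0.75},{"x":0,"y":0,"z":0,"roll":0.75},{"x":-0.68,"y":0.04,"z":0.02,"roll":0},{"x":-0.68,"y":0.04,"z":0.02,"roll":0},{"x":-0.68,"y":0.04,"z":0.02,"roll":0},{"x":-0.68,"y":0.04,"z":0.02,"roll":0},{"x":-0.68,"y":0.04,"z":0.02,"roll":0},{"x":0,"y":0,"z":0,"roll":0}]'
python3 -m crank '[{"x":0,"y":0,"z":0,"roll":0},{"x":0,"y":0,"z":0,"roll":0}]'
python3 - <<'E'
from h import *
d=shot("wrist","w7")
go(*jig(-.034,-.056),.01,JA)
E
```

```text
t: 14.35
tool_pos: [0.4356, -0.2691, 0.0873]
tool_rot: [-2.36, -2.071, 0.001]
contact_force: [0.7, 0.7, -1.5]
opening: 0.0588
t: 14.6
tool_pos: [0.4363, -0.2662, 0.0879]
tool_rot: [-2.355, -2.077, 0.0]
contact_force: [0.5, 0.8, -2.2]
opening: 0.0586
t 14.65 tcp [ 0.4365 -0.2663  0.0882] jaw -7.19 q6 -0.57 open 0.0591 F [ 0.1 -0.4 -1.3] tilt 0.057
 before-roll xyz units [-0.022 -0.01   1.303]  roll units 0.02 (alt -26.16)
 after-roll xyz units [-0.021 -0.011  1.303]
```

View pics/w7.png

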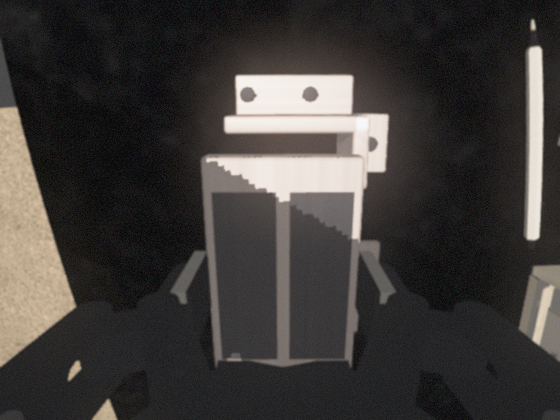

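```bash
python3 -m crank '[{"x":0,"y":-0.01,"z":0.4,"roll":0},{"x":0,"y":0,"z":0.35,"roll":0},{"x":0,"y":0,"z":0.25,"roll":0},{"x":0,"y":0,"z":0.15,"roll":0},{"x":0,"y":0,"z":0.08,"roll":0},{"x":0,"y":0,"z":0,"roll":0},{"x":0,"y":0,"z":0,"roll":0},{"x":0,"y":0,"z":0,"roll":0}]'
python3 - <<'E'
from h import *
d=shot("wrist","w8")
go(*jig(-.034,-.056),.0075,JA)
E
```

```text
t: 15.65
tool_pos: [0.4363, -0.2677, 0.0155]
tool_rot: [2.357, 2.075, 0.0]
contact_force: [-0.2, 0.3, -1.2]
opening: 0.0587
t 15.70 tcp [ 0.4363 -0.2676  0.0154] jaw -7.27 q6 -0.57 open 0.0588 F [ 0.3 -0.4 -1.6] tilt 0.055
 before-roll xyz units [ 0.002 -0.011  0.132]  roll units 0.01 (alt -26.17)
 after-roll xyz units [ 0.002 -0.011  0.132]
```

View pics/w8.png

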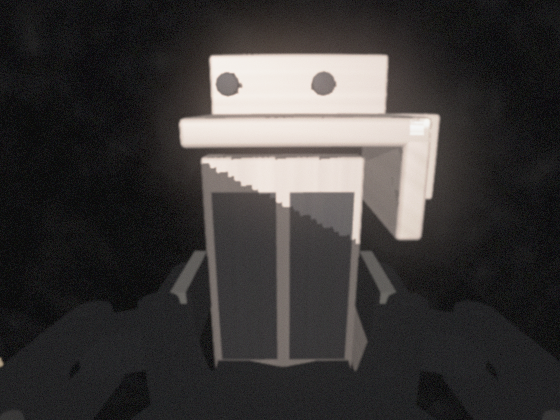

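```bash
python3 -m crank '[{"x":0,"y":0,"z":0.1,"roll":0},{"x":0,"y":0,"z":0.03,"roll":0},{"x":0,"y":0,"z":0,"roll":0},{"x":0,"y":0,"z":0,"roll":0}]'
python3 -m crank '[{"x":0.05,"y":0,"z":0,"roll":0},{"x":0.03,"y":0,"z":0,"roll":0},{"x":0,"y":0,"z":0,"roll":0},{"x":0,"y":0,"z":0,"roll":0}]'
python3 -m crank '[{"x":0.02,"y":0,"z":0,"roll":0},{"x":0,"y":0,"z":0,"roll":0},{"x":0,"y":0,"z":0,"roll":0}]'
```

```text
t: 16.2
tool_pos: [0.436, -0.2673, 0.0071]
tool_rot: [-2.358, -2.076, 0.0]
contact_force: [-1.3, 0.6, -0.9]
opening: 0.059
t: 16.7
tool_pos: [0.4366, -0.2625, 0.0071]
tool_rot: [2.358, 2.076, -0.0]
contact_force: [0.4, 0.1, -2.2]
opening: 0.059
t: 17.08
tool_pos: [0.4368, -0.2614, 0.0071]
tool_rot: [2.358, 2.076, -0.0]
contact_force: [0.3, 0.2, -1.2]
opening: 0.0589
```

```bash
python3 -m crank '[{"x":0.02,"y":0,"z":0,"roll":0},{"x":0,"y":0,"z":0,"roll":0},{"x":0,"y":0,"z":0,"roll":0}]'
python3 -m crank '[{"x":0.02,"y":0,"z":0,"roll":0},{"x":0,"y":0,"z":0,"roll":0},{"x":0,"y":0,"z":0,"roll":0}]'
```

```text
t: 17.45
tool_pos: [0.4369, -0.2606, 0.0072]
tool_rot: [2.357, 2.076, -0.001]
contact_force: [-0.4, -3.8, -2.1]
opening: 0.0589
t: 17.82
tool_pos: [0.437, -0.2606, 0.0075]
tool_rot: [2.355, 2.076, -0.004]
contact_force: [-2.7, -7.3, -2.5]
opening: 0.0587
```

```bash
python3 -m crank '[{"x":0,"y":0.04,"z":0,"roll":0},{"x":0,"y":0,"z":0,"roll":0},{"x":0,"y":0,"z":0,"roll":0}]'
python3 -m crank '[{"x":0,"y":0.03,"z":0,"roll":0},{"x":0,"y":0,"z":0,"roll":0},{"x":0,"y":0,"z":0,"roll":0}]'
python3 -m crank '[{"x":0,"y":0.02,"z":0,"roll":0},{"x":0,"y":0,"z":0,"roll":0},{"x":0,"y":0,"z":0,"roll":0}]'
```

```text
t: 18.2
tool_pos: [0.4387, -0.2608, 0.0073]
tool_rot: [2.355, 2.077, -0.005]
contact_force: [-4.0, -8.0, -1.2]
opening: 0.0588
t: 18.58
tool_pos: [0.4398, -0.2609, 0.0071]
tool_rot: [-2.356, -2.078, 0.007]
contact_force: [-6.4, -7.3, -1.4]
opening: 0.059
t: 18.95
tool_pos: [0.4399, -0.2609, 0.0071]
tool_rot: [-2.354, -2.077, 0.01]
contact_force: [-11.2, -8.2, 3.4]
opening: 0.0588
```

```bash
python3 -m crank '[{"x":-0.02,"y":-0.01,"z":0,"roll":0},{"x":0,"y":0,"z":0,"roll":0}]'
python3 -m crank '[{"x":0,"y":0,"z":0,"roll":0},{"x":0,"y":0,"z":0,"roll":0},{"x":0,"y":0,"z":0,"roll":0}]' 0.15
python3 -m crank '[{"x":0,"y":0,"z":-0.2,"roll":0},{"x":0,"y":0,"z":-0.5,"roll":0},{"x":0,"y":0,"z":-0.8,"roll":0},{"x":0,"y":0,"z":-0.5,"roll":0},{"x":0,"y":0,"z":0,"roll":0},{"x":0,"y":0,"z":0,"roll":0}]'
python3 - <<'E'
from h import *
d=shot("wrist","w9")
go(*jig(-.03,-.05),.12,JA)
crop(d,180,80,440,275,3,"w9c")
d=shot("top")
for p in plates(d,thr=110): print([np.round(v,3) for v in p])
E
```

```text
t: 19.2
tool_pos: [0.4398, -0.2609, 0.0068]
tool_rot: [-2.354, -2.076, 0.005]
contact_force: [-7.3, -4.6, 1.7]
opening: 0.0591
t: 19.58
tool_pos: [0.442, -0.2607, 0.0073]
tool_rot: [2.357, 2.076, 0.001]
contact_force: [-0.7, 0.7, -0.6]
opening: 0.0725
t: 20.32
tool_pos: [0.4413, -0.2604, 0.1266]
tool_rot: [-2.357, -2.076, 0.0]
contact_force: [-0.9, 0.3, -0.2]
opening: 0.0725
t 20.38 tcp [ 0.4409 -0.2602  0.1258] jaw -7.26 q6 -0.55 open 0.0726 F [-0.2  0.7  0. ] tilt 0.131
 before-roll xyz units [-0.032 -0.005  0.097]  roll units 0.01 (alt -26.17)
 after-roll xyz units [-0.031 -0.005  0.097]
[np.float64(0.772), np.float64(0.046), np.float64(5.941), np.float64(55.802), np.float64(94.685), array([314.299, 147.83 ])]
[np.float64(0.754), np.float64(1.048), np.float64(-9.9), np.float64(111.288), np.float64(67.957), array([ 33.498, 153.655])]
[np.float64(0.674), np.float64(0.836), np.float64(27.869), np.float64(68.123), np.float64(87.354), array([ 88.559, 174.366])]
[np.float64(0.601), np.float64(0.088), np.float64(-21.352), np.float64(101.937), np.float64(63.139), array([304.05 , 197.477])]
[np.float64(0.586), np.float64(-0.067), np.float64(-11.887), np.float64(102.142), np.float64(62.985), array([349.598, 202.399])]
[np.float64(0.465), np.float64(-0.552), np.float64(-17.429), np.float64(100.19), np.float64(70.423), array([486.542, 239.41 ])]
[np.float64(0.428), np.float64(0.08), np.float64(14.462), np.float64(62.683), np.float64(102.175), array([306.283, 248.768])]
```

View pics/w9c.png

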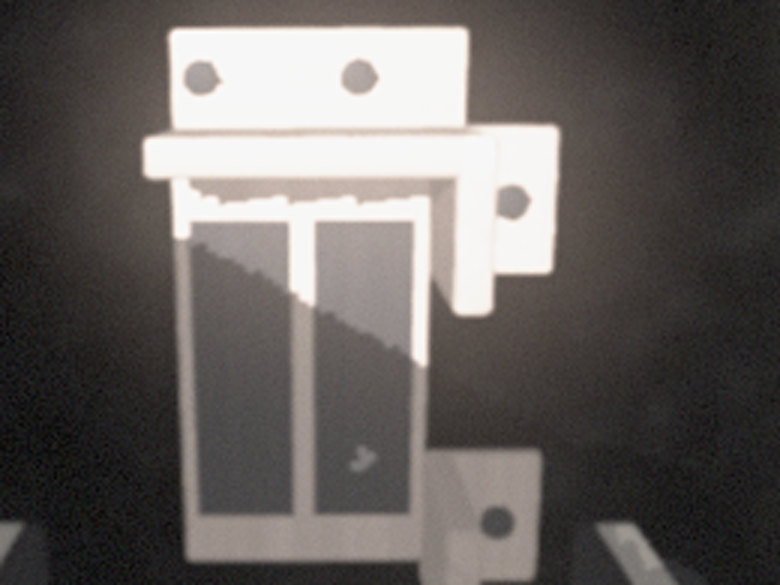

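Plate A is seated flush against both fences (crop edges at x≈430 and y≈190). Plate B is next.

```bash
python3 -c "
from h import *
go(.428,.080,.12,14.5)"
```

```text
t 20.43 tcp [ 0.4408 -0.26    0.1254] jaw -7.26 q6 -0.55 open 0.0726 F [-0.2  0.7  1. ] tilt 0.173
 before-roll xyz units [ 5.594 -0.928  0.102]  roll units -3.17 (alt 23.01)
 after-roll xyz units [5.54  1.213 0.09 ]
```

```bash
python3 -m crank '[{"x":0.8,"y":-0.13,"z":0.01,"roll":0},{"x":0.8,"y":-0.13,"z":0.01,"roll":0},{"x":0.8,"y":-0.13,"z":0.01,"roll":0},{"x":0.8,"y":-0.13,"z":0.01,"roll":0},{"x":0.8,"y":-0.13,"z":0.01,"roll":0},{"x":0.8,"y":-0.13,"z":0.01,"roll":0},{"x":0.79,"y":-0.15,"z":0.01,"roll":0},{"x":0,"y":0,"z":0,"roll":-0.8},{"x":0,"y":0,"z":0,"roll":-0.8},{"x":0,"y":0,"z":0,"roll":-0.8}]'
python3 -m crank '[{"x":0,"y":0,"z":0,"roll":-0.77},{"x":0,"y":0,"z":0,"roll":0},{"x":0,"y":0,"z":0,"roll":0},{"x":0,"y":0,"z":0,"roll":0}]'
python3 - <<'E'
from h import *
d=shot("wrist","w10")
P=plates(d,thr=100,amin=1500); p=min(P,key=lambda p:abs(p[1]-.08)+abs(p[0]-.43)); print(p)
go(p[0],p[1],.0075,p[2])
E
```

```text
t: 21.68
tool_pos: [0.4276, 0.0793, 0.1212]
tool_rot: [-2.029, -2.395, 0.003]
contact_force: [0.4, -0.0, 0.6]
opening: 0.0723
t: 22.18
tool_pos: [0.4285, 0.0789, 0.1226]
tool_rot: [-1.923, -2.483, 0.001]
contact_force: [0.0, -0.3, 0.8]
opening: 0.0726
(0.429866943359375, 0.08019420623779297, 15.17401123046875, 61.64306640625, 101.36495971679688, array([283.10135196, 194.94135554]))
t 22.23 tcp [0.4286 0.0789 0.1227] jaw 14.49 q6 -0.24 open 0.0729 F [-0.1  0.3  0.5] tilt 0.023
 before-roll xyz units [0.015 0.026 1.92 ]  roll units -0.10 (alt 26.08)
 after-roll xyz units [0.015 0.026 1.92 ]
```

View pics/w10.png

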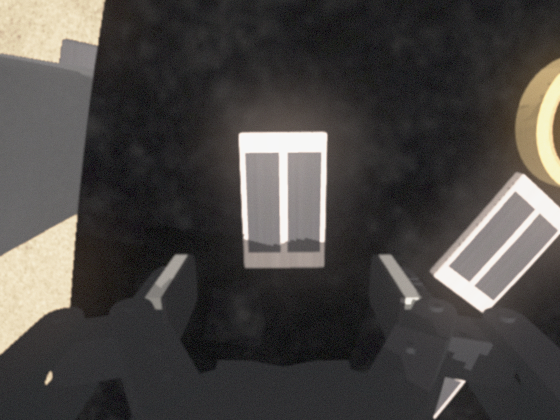

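Plate B is centred at (283,195). Descending.

```bash
python3 -m crank '[{"x":0.015,"y":0.025,"z":0.6,"roll":-0.1},{"x":0,"y":0,"z":0.6,"roll":0},{"x":0,"y":0,"z":0.4,"roll":0},{"x":0,"y":0,"z":0.2,"roll":0},{"x":0,"y":0,"z":0.1,"roll":0},{"x":0,"y":0,"z":0,"roll":0},{"x":0,"y":0,"z":0,"roll":0},{"x":0,"y":0,"z":0,"roll":0}]'
```

```text
t: 23.22
tool_pos: [0.4306, 0.0802, 0.0097]
tool_rot: [1.907, 2.495, 0.002]
contact_force: [0.2, -0.2, 0.2]
opening: 0.0727
```

```bash
python3 -m crank '[{"x":0,"y":0,"z":0.03,"roll":0},{"x":0,"y":0,"z":0,"roll":0},{"x":0,"y":0,"z":0,"roll":0}]'
python3 -m crank '[{"x":0,"y":0,"z":0,"roll":0},{"x":0,"y":0,"z":0,"roll":0},{"x":0,"y":0,"z":0,"roll":0},{"x":0,"y":0,"z":0,"roll":0},{"x":0,"y":0,"z":0,"roll":0}]' 1 40
```

```text
t: 23.6
tool_pos: [0.4299, 0.0802, 0.0071]
tool_rot: [-1.908, -2.496, 0.0]
contact_force: [0.8, 0.1, 0.4]
opening: 0.0725
t: 24.22
tool_pos: [0.4303, 0.0802, 0.0074]
tool_rot: [1.907, 2.496, 0.001]
contact_force: [0.2, -0.2, 3.2]
opening: 0.0583
```

```bash
python3 -m crank '[{"x":0,"y":0,"z":-0.1,"roll":0},{"x":0,"y":0,"z":-0.4,"roll":0},{"x":0,"y":0,"z":-0.5,"roll":0},{"x":0,"y":0,"z":-0.5,"roll":0},{"x":0,"y":0,"z":0,"roll":0},{"x":0,"y":0,"z":0,"roll":0},{"x":0,"y":0,"z":0,"roll":0}]'
python3 - <<'E'
from h import *
d=shot("wrist","w11")
_,p,_,_=tool()
inhand(d,[(281,157),(202,158),(364,157)],p[2]+.003)
go(*jig(-.034,-.055),.095,JA)
E
```

```text
t: 25.1
tool_pos: [0.4285, 0.0802, 0.0951]
tool_rot: [-1.906, -2.494, 0.004]
contact_force: [0.0, 0.6, -0.9]
opening: 0.0587
 tool-frame mm [49.5  0.4 -3. ]
 tool-frame mm [ 49.2 -28.5  -2.9]
 tool-frame mm [49.6 30.7 -3.1]
t 25.15 tcp [0.4287 0.0802 0.0953] jaw 15.22 q6 -0.25 open 0.0585 F [-0.3  0.6 -1.9] tilt 0.188
 before-roll xyz units [-5.606e+00 -1.403e+00  5.000e-03]  roll units 3.27 (alt -22.91)
 after-roll xyz units [-5.716e+00  8.510e-01  5.000e-03]
```

View pics/w11.png

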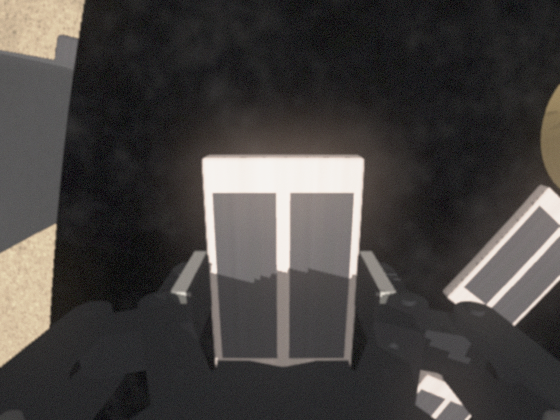

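Plate B is held, square in the jaws with its front edge at row 157. Moving to the jig.

```bash
python3 -m crank '[{"x":0,"y":0,"z":0,"roll":0.82},{"x":0,"y":0,"z":0,"roll":0.82},{"x":0,"y":0,"z":0,"roll":0.82},{"x":0,"y":0,"z":0,"roll":0.81},{"x":-0.8,"y":0.12,"z":0,"roll":0},{"x":-0.8,"y":0.12,"z":0,"roll":0},{"x":-0.8,"y":0.12,"z":0,"roll":0},{"x":-0.8,"y":0.12,"z":0,"roll":0},{"x":-0.8,"y":0.12,"z":0,"roll":0},{"x":-0.8,"y":0.12,"z":0,"roll":0}]'
python3 -m crank '[{"x":-0.6,"y":0.1,"z":0,"roll":0},{"x":-0.32,"y":0.03,"z":0,"roll":0},{"x":0,"y":0,"z":0,"roll":0},{"x":0,"y":0,"z":0,"roll":0},{"x":0,"y":0,"z":0,"roll":0}]'
python3 - <<'E'
from h import *
d=shot("wrist","w12")
go(*jig(-.034,-.055),.019,JA)
E
```

```text
t: 26.4
tool_pos: [0.4357, -0.2122, 0.096]
tool_rot: [-2.357, -2.075, 0.0]
contact_force: [0.1, -0.9, -0.0]
opening: 0.0583
t: 27.02
tool_pos: [0.4371, -0.2654, 0.0968]
tool_rot: [-2.356, -2.078, -0.0]
contact_force: [-0.2, -0.1, -1.4]
opening: 0.0587
t 27.07 tcp [ 0.4372 -0.2656  0.097 ] jaw -7.18 q6 -0.57 open 0.0584 F [-0.7  0.4 -1.2] tilt 0.018
 before-roll xyz units [-0.017 -0.021  1.3  ]  roll units 0.02 (alt -26.16)
 after-roll xyz units [-0.017 -0.021  1.3  ]
```

View pics/w12.png

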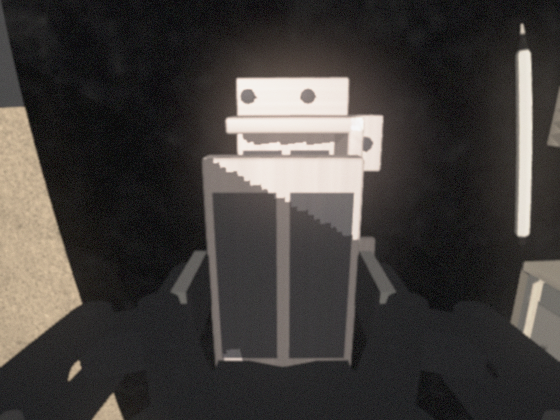

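```bash
python3 -m crank '[{"x":-0.02,"y":-0.02,"z":0.4,"roll":0.02},{"x":0,"y":0,"z":0.35,"roll":0},{"x":0,"y":0,"z":0.25,"roll":0},{"x":0,"y":0,"z":0.15,"roll":0},{"x":0,"y":0,"z":0.1,"roll":0},{"x":0,"y":0,"z":0,"roll":0},{"x":0,"y":0,"z":0,"roll":0},{"x":0,"y":0,"z":0,"roll":0},{"x":0,"y":0,"z":0,"roll":0}]'
python3 -m crank '[{"x":0,"y":0,"z":0.03,"roll":0},{"x":0,"y":0,"z":0,"roll":0},{"x":0,"y":0,"z":0,"roll":0}]'
```

```text
t: 28.2
tool_pos: [0.436, -0.2679, 0.0225]
tool_rot: [2.36, 2.073, 0.0]
contact_force: [-0.7, 0.6, -1.4]
opening: 0.059
t: 28.58
tool_pos: [0.4357, -0.2677, 0.0202]
tool_rot: [-2.36, -2.073, 0.0]
contact_force: [-0.5, 1.2, -1.5]
opening: 0.0586
```

```bash
python3 -m crank '[{"x":0,"y":0,"z":0.04,"roll":0},{"x":0,"y":0,"z":0,"roll":0},{"x":0,"y":0,"z":0,"roll":0}]'
python3 -m crank '[{"x":0.06,"y":0,"z":0,"roll":-0.04},{"x":0.04,"y":0,"z":0,"roll":0},{"x":0.02,"y":0,"z":0,"roll":0},{"x":0,"y":0,"z":0,"roll":0},{"x":0,"y":0,"z":0,"roll":0}]'
python3 -m crank '[{"x":0.02,"y":0,"z":0,"roll":0},{"x":0,"y":0,"z":0,"roll":0},{"x":0,"y":0,"z":0,"roll":0}]'
```

```text
t: 28.95
tool_pos: [0.4358, -0.2677, 0.0178]
tool_rot: [-2.36, -2.073, 0.0]
contact_force: [-0.6, -0.8, -1.3]
opening: 0.0586
t: 29.58
tool_pos: [0.4367, -0.2606, 0.0179]
tool_rot: [2.355, 2.079, 0.0]
contact_force: [0.9, -0.5, -1.4]
opening: 0.0586
t: 29.95
tool_pos: [0.4368, -0.2602, 0.0181]
tool_rot: [2.354, 2.079, -0.002]
contact_force: [-1.4, -5.7, -1.5]
opening: 0.0588
```

```bash
python3 -m crank '[{"x":0.01,"y":0.04,"z":0,"roll":0},{"x":0,"y":0,"z":0,"roll":0},{"x":0,"y":0,"z":0,"roll":0}]'
python3 -m crank '[{"x":0,"y":0.03,"z":0,"roll":0},{"x":0,"y":0,"z":0,"roll":0},{"x":0,"y":0,"z":0,"roll":0}]'
python3 -m crank '[{"x":0,"y":0.02,"z":0,"roll":0},{"x":0,"y":0,"z":0,"roll":0},{"x":0,"y":0,"z":0,"roll":0}]'
```

```text
t: 30.32
tool_pos: [0.4385, -0.2604, 0.018]
tool_rot: [2.354, 2.08, -0.005]
contact_force: [-3.9, -7.9, -1.5]
opening: 0.0589
t: 30.7
tool_pos: [0.4398, -0.2605, 0.0178]
tool_rot: [-2.354, -2.08, 0.006]
contact_force: [-6.9, -7.6, -0.6]
opening: 0.0585
t: 31.08
tool_pos: [0.4399, -0.2605, 0.0178]
tool_rot: [-2.352, -2.079, 0.009]
contact_force: [-10.5, -6.7, 3.3]
opening: 0.059
```

```bash
python3 -m crank '[{"x":-0.02,"y":-0.01,"z":0.005,"roll":0},{"x":0,"y":0,"z":0,"roll":0}]'
python3 -m crank '[{"x":0,"y":0,"z":0,"roll":0},{"x":0,"y":0,"z":0,"roll":0},{"x":0,"y":0,"z":0,"roll":0}]' 0.15
python3 -m crank '[{"x":0,"y":0,"z":-0.2,"roll":0},{"x":0,"y":0,"z":-0.5,"roll":0},{"x":0,"y":0,"z":-0.7,"roll":0},{"x":0,"y":0,"z":-0.5,"roll":0},{"x":0,"y":0,"z":0,"roll":0},{"x":0,"y":0,"z":0,"roll":0}]'
python3 - <<'E'
from h import *
d=shot("wrist","w13")
crop(d,180,80,440,275,3,"w13c")
d=shot("top")
for p in plates(d,thr=110): print([np.round(v,3) for v in p])
go(.586,-.067,.12,-11.9)
E
```

```text
t: 31.32
tool_pos: [0.4399, -0.2606, 0.0176]
tool_rot: [-2.352, -2.078, 0.005]
contact_force: [-8.1, -1.8, 3.0]
opening: 0.0582
t: 31.7
tool_pos: [0.4418, -0.2604, 0.0177]
tool_rot: [2.355, 2.079, 0.001]
contact_force: [0.8, -0.5, 0.7]
opening: 0.0726
t: 32.45
tool_pos: [0.4412, -0.2602, 0.1312]
tool_rot: [-2.355, -2.079, 0.0]
contact_force: [-0.4, -0.5, -1.2]
opening: 0.0729
[np.float64(0.772), np.float64(0.046), np.float64(5.941), np.float64(55.802), np.float64(94.685), array([314.303, 147.83 ])]
[np.float64(0.754), np.float64(1.048), np.float64(-9.9), np.float64(111.288), np.float64(67.957), array([ 33.498, 153.655])]
[np.float64(0.674), np.float64(0.836), np.float64(27.869), np.float64(68.123), np.float64(87.354), array([ 88.559, 174.366])]
[np.float64(0.601), np.float64(0.088), np.float64(-21.352), np.float64(101.937), np.float64(63.139), array([303.996, 197.434])]
[np.float64(0.586), np.float64(-0.067), np.float64(-11.887), np.float64(102.142), np.float64(62.985), array([349.587, 202.425])]
[np.float64(0.464), np.float64(-0.556), np.float64(-36.865), np.float64(93.803), np.float64(74.681), array([486.699, 239.352])]
t 32.55 tcp [ 0.4407 -0.2598  0.13  ] jaw -7.13 q6 -0.55 open 0.0727 F [-0.5 -0.5 -0. ] tilt 0.167
 before-roll xyz units [3.489 2.005 0.167]  roll units 0.69 (alt -25.49)
 after-roll xyz units [3.644 1.707 0.167]
```

View pics/w13c.png

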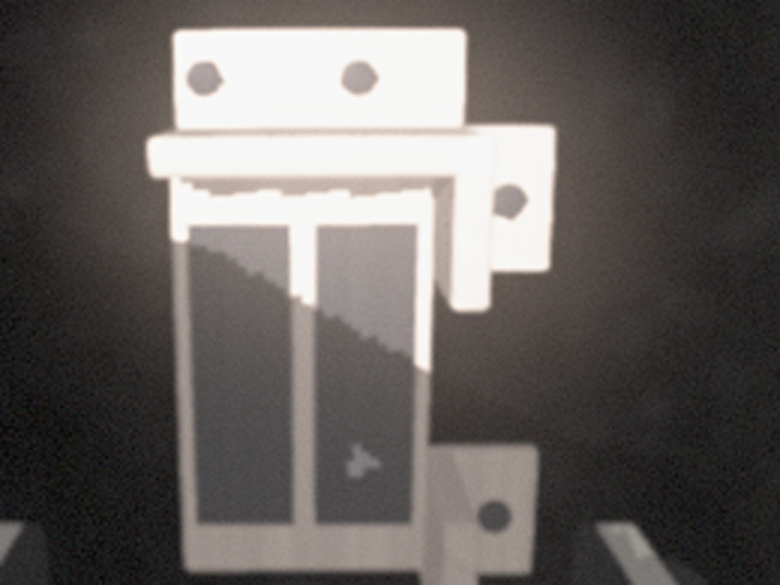

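The second plate lies squarely on the first. Next is plate C.

```bash
python3 -m crank '[{"x":0.7,"y":0.4,"z":0.03,"roll":0},{"x":0.7,"y":0.4,"z":0.03,"roll":0},{"x":0.7,"y":0.4,"z":0.03,"roll":0},{"x":0.7,"y":0.4,"z":0.03,"roll":0},{"x":0.69,"y":0.4,"z":0.05,"roll":0},{"x":0,"y":0,"z":0,"roll":0.69},{"x":0,"y":0,"z":0,"roll":0},{"x":0,"y":0,"z":0,"roll":0}]'
python3 - <<'E'
from h import *
d=shot("wrist","w14")
P=plates(d,thr=100,amin=1500); print(len(P)); p=min(P,key=lambda p:abs(p[1]+.067)+abs(p[0]-.586)); print(p)
go(p[0],p[1],.0075,p[2])
E
```

```text
t: 33.55
tool_pos: [0.5859, -0.0679, 0.1204]
tool_rot: [-2.438, -1.98, 0.002]
contact_force: [-0.1, -0.0, 0.1]
opening: 0.0723
0Traceback (most recent call last):
  File "<stdin>", line 3, in <module>
ValueError: min() iterable argument is empty
```

View pics/w14.png

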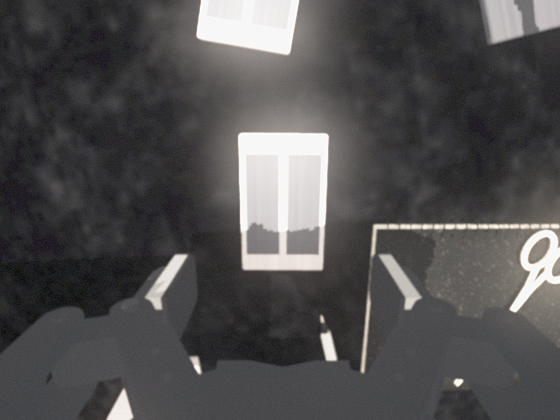

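Run:
```python
from h import *
d=shot("wrist")
for th in(150,170,190,130):
    P=plates(d,thr=th,amin=1500); print(th,[[np.round(v,3) for v in p] for p in P])
print(p2w(d,[(373,225)],0.0),p2w(d,[(373,225)],0.02))
inhand(d,[(373,225)],0.01)
C=p2w(d,[(239.5,133.5),(328,133.5),(322.5,270.5),(242,270.5)],.01); c=C.mean(0); print(c, (C-c)*1000)
a=C[1]-C[0]+C[2]-C[3]; ang=np.degrees(np.arctan2(a[1],a[0])); print(ang)
go(c[0],c[1],.0075,ang)
```

```text
150 [[np.float64(0.587), np.float64(-0.067), np.float64(-11.877), np.float64(101.449), np.float64(61.906), array([282.669, 193.058])]]
170 [[np.float64(0.587), np.float64(-0.068), np.float64(-12.161), np.float64(100.907), np.float64(61.464), array([282.536, 192.2  ])]]
190 [[np.float64(0.587), np.float64(-0.067), np.float64(-12.194), np.float64(100.74), np.float64(61.107), array([282.38 , 191.575])]]
130 [[np.float64(0.588), np.float64(-0.062), np.float64(-12.775), np.float64(114.013), np.float64(62.613), array([283.071, 191.349])]]
[[ 0.64987286 -0.10031688  0.        ]] [[ 0.64603226 -0.09251811  0.02      ]]
 tool-frame mm [-14.9  66.4 110.9]
[ 0.58714971 -0.06876298  0.01      ] [[-1.82740329e+01  5.54845063e+01  0.00000000e+00]
 [ 4.01099187e+01  4.32103982e+01  0.00000000e+00]
 [ 1.86265560e+01 -5.55507621e+01  2.77555756e-14]
 [-4.04624417e+01 -4.31441424e+01 -2.77555756e-14]]
-11.865108313049054
t 33.65 tcp [ 0.5861 -0.0681  0.121 ] jaw -11.89 q6 -0.03 open 0.0723 F [0.  0.2 0.3] tilt 0.041
 before-roll xyz units [-0.007  0.02   1.892]  roll units -0.00 (alt 26.18)
 after-roll xyz units [-0.007  0.019  1.892]
```

The binder's corner is 66 mm to the side, so it is clear of the fingers. Descending.

```bash
python3 -m crank '[{"x":-0.01,"y":0.02,"z":0.6,"roll":0},{"x":0,"y":0,"z":0.6,"roll":0},{"x":0,"y":0,"z":0.4,"roll":0},{"x":0,"y":0,"z":0.2,"roll":0},{"x":0,"y":0,"z":0.1,"roll":0},{"x":0,"y":0,"z":0,"roll":0},{"x":0,"y":0,"z":0,"roll":0},{"x":0,"y":0,"z":0,"roll":0}]'
```

```text
t: 34.65
tool_pos: [0.5884, -0.0687, 0.0084]
tool_rot: [2.438, 1.979, 0.002]
contact_force: [0.5, 0.2, 0.1]
opening: 0.0726
```

```bash
python3 -m crank '[{"x":0,"y":0,"z":0.0,"roll":0},{"x":0,"y":0,"z":0,"roll":0}]'
python3 -m crank '[{"x":0,"y":0,"z":0,"roll":0},{"x":0,"y":0,"z":0,"roll":0},{"x":0,"y":0,"z":0,"roll":0},{"x":0,"y":0,"z":0,"roll":0},{"x":0,"y":0,"z":0,"roll":0}]' 1 40
python3 -m crank '[{"x":0,"y":0,"z":-0.1,"roll":0},{"x":0,"y":0,"z":-0.4,"roll":0},{"x":0,"y":0,"z":-0.5,"roll":0},{"x":0,"y":0,"z":-0.5,"roll":0},{"x":0,"y":0,"z":0,"roll":0},{"x":0,"y":0,"z":0,"roll":0},{"x":0,"y":0,"z":0,"roll":0}]'
python3 - <<'E'
from h import *
d=shot("wrist","w15")
_,p,_,_=tool()
inhand(d,[(281,157),(202,158),(364,157)],p[2]+.003)
go(*jig(-.034,-.055),.105,JA)
E
```

```text
t: 34.9
tool_pos: [0.5878, -0.0685, 0.0076]
tool_rot: [2.439, 1.98, 0.0]
contact_force: [0.1, 0.6, -0.5]
opening: 0.0725
t: 35.52
tool_pos: [0.588, -0.0686, 0.0078]
tool_rot: [2.439, 1.979, 0.001]
contact_force: [0.4, 0.5, 3.2]
opening: 0.0585
t: 36.4
tool_pos: [0.5862, -0.0682, 0.0951]
tool_rot: [-2.437, -1.978, 0.004]
contact_force: [0.5, -0.0, -1.3]
opening: 0.0588
 tool-frame mm [50.1  0.3 -3. ]
 tool-frame mm [ 49.8 -28.5  -2.9]
 tool-frame mm [50.2 30.6 -3.1]
t 36.45 tcp [ 0.5864 -0.0682  0.0953] jaw -11.88 q6 -0.03 open 0.0589 F [ 0.1  0.2 -1.6] tilt 0.197
 before-roll xyz units [-3.749 -1.777 -0.156]  roll units -0.67 (alt 25.51)
 after-roll xyz units [-3.595 -2.07  -0.161]
```

View pics/w15.png

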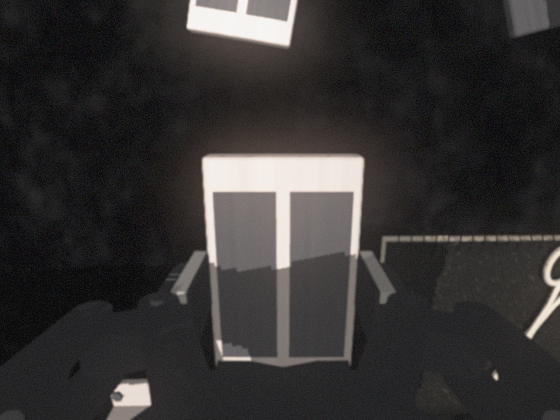

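Plate C is held. Heading for the jig.

```bash
python3 -m crank '[{"x":0,"y":0,"z":-0.16,"roll":-0.67},{"x":-0.72,"y":-0.41,"z":0,"roll":0},{"x":-0.72,"y":-0.41,"z":0,"roll":0},{"x":-0.72,"y":-0.41,"z":0,"roll":0},{"x":-0.72,"y":-0.41,"z":0,"roll":0},{"x":-0.72,"y":-0.41,"z":0,"roll":0},{"x":0,"y":0,"z":0,"roll":0},{"x":0,"y":0,"z":0,"roll":0},{"x":0,"y":0,"z":0,"roll":0}]'
python3 - <<'E'
from h import *
d=shot("wrist","w16")
go(*jig(-.034,-.055),.028,JA)
E
```

```text
t: 37.58
tool_pos: [0.4388, -0.2662, 0.1066]
tool_rot: [-2.356, -2.078, -0.0]
contact_force: [-0.8, 0.3, -1.2]
opening: 0.0586
t 37.62 tcp [ 0.4389 -0.2662  0.1067] jaw -7.16 q6 -0.57 open 0.0587 F [ 0.8  0.6 -1.7] tilt 0.030
 before-roll xyz units [-0.01  -0.05   1.312]  roll units 0.02 (alt -26.16)
 after-roll xyz units [-0.01  -0.05   1.312]
```

View pics/w16.png

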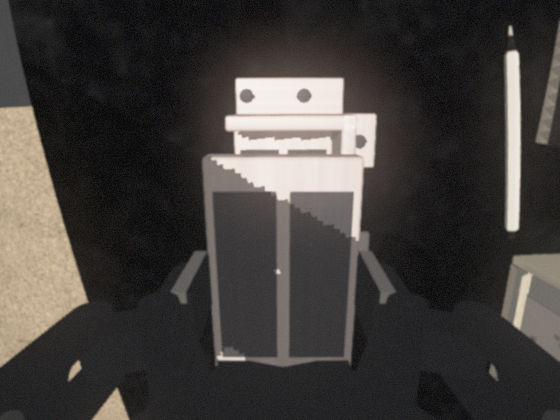

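```bash
python3 -m crank '[{"x":-0.01,"y":-0.05,"z":0.3,"roll":0},{"x":0,"y":0,"z":0.35,"roll":0},{"x":0,"y":0,"z":0.3,"roll":0},{"x":0,"y":0,"z":0.2,"roll":0},{"x":0,"y":0,"z":0.1,"roll":0},{"x":0,"y":0,"z":0,"roll":0},{"x":0,"y":0,"z":0,"roll":0},{"x":0,"y":0,"z":0,"roll":0},{"x":0,"y":0,"z":0,"roll":0}]'
python3 -m crank '[{"x":0,"y":0,"z":0.03,"roll":0},{"x":0,"y":0,"z":0,"roll":0},{"x":0,"y":0,"z":0,"roll":0}]'
```

```text
t: 38.75
tool_pos: [0.4355, -0.2677, 0.0325]
tool_rot: [2.357, 2.076, 0.0]
contact_force: [0.1, -0.8, -1.4]
opening: 0.0588
t: 39.12
tool_pos: [0.4352, -0.2674, 0.0301]
tool_rot: [-2.358, -2.076, 0.0]
contact_force: [0.1, 0.5, -1.4]
opening: 0.0588
```

```bash
python3 -m crank '[{"x":0,"y":0,"z":0.033,"roll":0},{"x":0,"y":0,"z":0,"roll":0},{"x":0,"y":0,"z":0,"roll":0}]'
python3 -m crank '[{"x":0.06,"y":0,"z":0,"roll":0},{"x":0.04,"y":0,"z":0,"roll":0},{"x":0.02,"y":0,"z":0,"roll":0},{"x":0,"y":0,"z":0,"roll":0},{"x":0,"y":0,"z":0,"roll":0}]'
python3 -m crank '[{"x":0.02,"y":0,"z":0,"roll":0},{"x":0,"y":0,"z":0,"roll":0},{"x":0,"y":0,"z":0,"roll":0}]'
```

```text
t: 39.5
tool_pos: [0.4352, -0.2674, 0.0282]
tool_rot: [-2.358, -2.076, 0.0]
contact_force: [-0.1, -0.4, -0.9]
opening: 0.0589
t: 40.12
tool_pos: [0.4361, -0.2605, 0.0283]
tool_rot: [2.357, 2.076, -0.0]
contact_force: [-1.2, -0.9, -1.8]
opening: 0.0588
t: 40.5
tool_pos: [0.4362, -0.2604, 0.0285]
tool_rot: [2.355, 2.076, -0.003]
contact_force: [-1.8, -5.7, -2.4]
opening: 0.0585
```

```bash
python3 -m crank '[{"x":0.01,"y":0.05,"z":0,"roll":0},{"x":0,"y":0,"z":0,"roll":0},{"x":0,"y":0,"z":0,"roll":0}]'
python3 -m crank '[{"x":0,"y":0.03,"z":0,"roll":0},{"x":0,"y":0,"z":0,"roll":0},{"x":0,"y":0,"z":0,"roll":0}]'
python3 -m crank '[{"x":0,"y":0.02,"z":0,"roll":0},{"x":0,"y":0,"z":0,"roll":0},{"x":0,"y":0,"z":0,"roll":0}]'
```

```text
t: 40.88
tool_pos: [0.4386, -0.2607, 0.0284]
tool_rot: [2.355, 2.077, -0.006]
contact_force: [-4.2, -7.3, -1.4]
opening: 0.0589
t: 41.25
tool_pos: [0.4398, -0.2608, 0.0283]
tool_rot: [2.355, 2.078, -0.008]
contact_force: [-5.4, -8.5, -1.0]
opening: 0.0589
t: 41.62
tool_pos: [0.4399, -0.2608, 0.0281]
tool_rot: [-2.354, -2.078, 0.011]
contact_force: [-10.8, -8.3, 1.3]
opening: 0.0585
```

```bash
python3 -m crank '[{"x":-0.02,"y":-0.01,"z":0.005,"roll":0},{"x":0,"y":0,"z":0,"roll":0}]'
python3 -m crank '[{"x":0,"y":0,"z":0,"roll":0},{"x":0,"y":0,"z":0,"roll":0},{"x":0,"y":0,"z":0,"roll":0}]' 0.15
python3 -m crank '[{"x":0,"y":0,"z":-0.2,"roll":0},{"x":0,"y":0,"z":-0.5,"roll":0},{"x":0,"y":0,"z":-0.6,"roll":0},{"x":0,"y":0,"z":-0.4,"roll":0},{"x":0,"y":0,"z":0,"roll":0},{"x":0,"y":0,"z":0,"roll":0}]'
python3 - <<'E'
from h import *
d=shot("wrist","w17")
crop(d,180,80,440,275,3,"w17c")
d=shot("top","t17")
for p in plates(d,thr=110): print([np.round(v,3) for v in p])
go(.601,.088,.12,-21.4)
E
```

```text
t: 41.88
tool_pos: [0.4398, -0.2608, 0.0279]
tool_rot: [-2.354, -2.076, 0.006]
contact_force: [-8.3, -2.4, 2.7]
opening: 0.0588
t: 42.25
tool_pos: [0.442, -0.2603, 0.0281]
tool_rot: [2.357, 2.076, 0.001]
contact_force: [-0.1, -0.2, -0.0]
opening: 0.0729
t: 43.0
tool_pos: [0.4412, -0.26, 0.1292]
tool_rot: [-2.357, -2.076, 0.0]
contact_force: [0.0, 0.8, -1.3]
opening: 0.073
[np.float64(0.772), np.float64(0.046), np.float64(5.941), np.float64(55.802), np.float64(94.685), array([314.299, 147.83 ])]
[np.float64(0.754), np.float64(1.048), np.float64(-9.9), np.float64(111.288), np.float64(67.957), array([ 33.476, 153.672])]
[np.float64(0.674), np.float64(0.836), np.float64(27.869), np.float64(68.123), np.float64(87.354), array([ 88.559, 174.366])]
[np.float64(0.601), np.float64(0.088), np.float64(-21.352), np.float64(101.937), np.float64(63.139), array([303.991, 197.504])]
[np.float64(0.465), np.float64(-0.553), np.float64(-20.589), np.float64(99.532), np.float64(70.459), array([486.633, 239.394])]
t 43.10 tcp [ 0.4408 -0.2597  0.1283] jaw -7.27 q6 -0.55 open 0.0727 F [ 0.4 -0.7  0.1] tilt 0.161
 before-roll xyz units [6.086 1.916 0.143]  roll units 2.06 (alt -24.12)
 after-roll xyz units [6.37  0.371 0.138]
```

View pics/w17c.png

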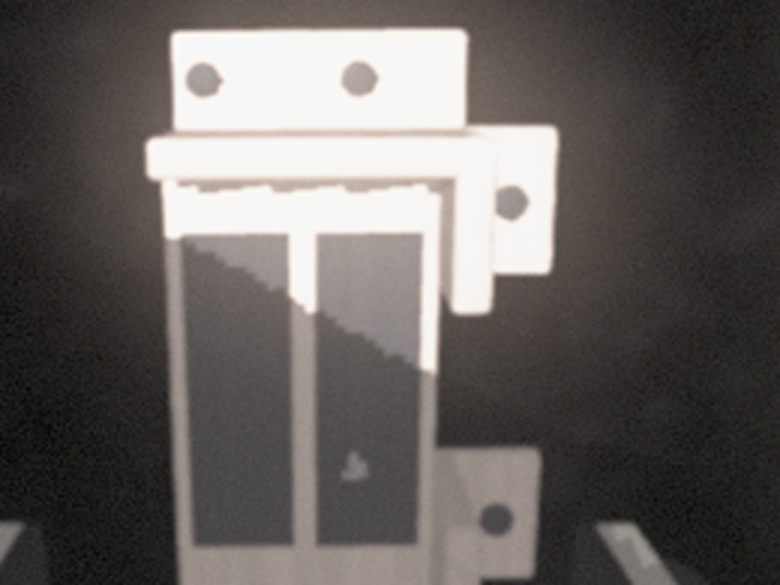

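View pics/t17.png

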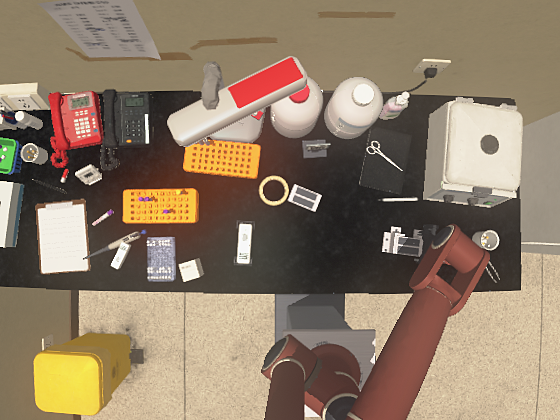

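Three plates are stacked and the fourth is still at (304,197). Fetching it.

```bash
python3 -m crank '[{"x":0.77,"y":0.24,"z":0.02,"roll":0},{"x":0.77,"y":0.24,"z":0.02,"roll":0},{"x":0.77,"y":0.24,"z":0.02,"roll":0},{"x":0.77,"y":0.24,"z":0.02,"roll":0},{"x":0.77,"y":0.24,"z":0.02,"roll":0},{"x":0.77,"y":0.24,"z":0.02,"roll":0},{"x":0.77,"y":0.24,"z":0.02,"roll":0},{"x":0.69,"y":0.24,"z":0,"roll":0},{"x":0,"y":0,"z":0,"roll":0.7},{"x":0,"y":0,"z":0,"roll":0.7}]'
python3 -m crank '[{"x":0,"y":0,"z":0,"roll":0.66},{"x":0,"y":0,"z":0,"roll":0},{"x":0,"y":0,"z":0,"roll":0},{"x":0,"y":0,"z":0,"roll":0}]'
python3 - <<'E'
from h import *
d=shot("wrist","w18")
for th in(130,160,190): 
    P=plates(d,thr=th,amin=1500); print([[np.round(v,4) for v in p] for p in P])
    if P:
        p=min(P,key=lambda p:abs(p[1]-.088)+abs(p[0]-.601))
        go(p[0],p[1],.0075,p[2])
E
```

```text
t: 44.35
tool_pos: [0.6012, 0.0877, 0.1196]
tool_rot: [-2.524, -1.868, 0.004]
contact_force: [0.8, -0.9, -0.2]
opening: 0.0725
t: 44.85
tool_pos: [0.6019, 0.0868, 0.1212]
tool_rot: [-2.595, -1.77, 0.001]
contact_force: [0.6, 0.1, 0.3]
opening: 0.0724
[]
[]
[[np.float64(0.6023), np.float64(0.0882), np.float64(-21.7406), np.float64(101.084), np.float64(61.0673), array([281.3033, 189.0286])]]
t 44.90 tcp [0.6019 0.0869 0.1213] jaw -21.41 q6 0.39 open 0.0726 F [ 0.7 -0.3  0.3] tilt 0.018
 before-roll xyz units [ 0.024 -0.002  1.897]  roll units 0.05 (alt -26.13)
 after-roll xyz units [ 0.023 -0.002  1.897]
```

View pics/w18.png

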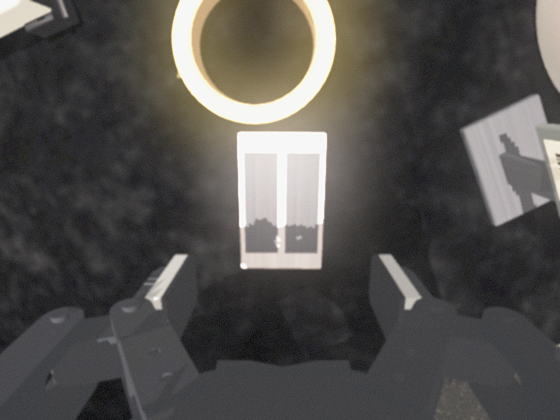

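The fourth plate is at (281,200), with the tape just beyond its end and clear of the fingers. Descending.

```bash
python3 -m crank '[{"x":0.0,"y":0,"z":0.6,"roll":0.04},{"x":0,"y":0,"z":0.6,"roll":0},{"x":0,"y":0,"z":0.4,"roll":0},{"x":0,"y":0,"z":0.2,"roll":0},{"x":0,"y":0,"z":0.1,"roll":0},{"x":0,"y":0,"z":0,"roll":0},{"x":0,"y":0,"z":0,"roll":0},{"x":0,"y":0,"z":0,"roll":0},{"x":0,"y":0,"z":0,"roll":0},{"x":0,"y":0,"z":0,"roll":0}]'
python3 -m crank '[{"x":0,"y":0,"z":0,"roll":0},{"x":0,"y":0,"z":0,"roll":0},{"x":0,"y":0,"z":0,"roll":0},{"x":0,"y":0,"z":0,"roll":0},{"x":0,"y":0,"z":0,"roll":0}]' 1 40
python3 -m crank '[{"x":0,"y":0,"z":-0.1,"roll":0},{"x":0,"y":0,"z":-0.4,"roll":0},{"x":0,"y":0,"z":-0.5,"roll":0},{"x":0,"y":0,"z":-0.6,"roll":0},{"x":0,"y":0,"z":0,"roll":0},{"x":0,"y":0,"z":0,"roll":0},{"x":0,"y":0,"z":0,"roll":0}]'
python3 - <<'E'
from h import *
d=shot("wrist","w19")
go(*jig(-.034,-.056),.112,JA)
E
```

```text
t: 46.15
tool_pos: [0.6021, 0.0869, 0.0077]
tool_rot: [2.6, 1.763, 0.0]
contact_force: [-0.4, 0.3, -0.0]
opening: 0.0728
t: 46.78
tool_pos: [0.6023, 0.0869, 0.0079]
tool_rot: [2.6, 1.763, 0.001]
contact_force: [-0.2, 0.2, 3.2]
opening: 0.0587
t: 47.65
tool_pos: [0.6004, 0.0869, 0.101]
tool_rot: [-2.598, -1.762, 0.006]
contact_force: [-0.1, -0.1, -2.0]
opening: 0.0589
t 47.70 tcp [0.6006 0.0869 0.1012] jaw -21.71 q6 0.40 open 0.0587 F [ 0.1 -0.3 -1.6] tilt 0.216
 before-roll xyz units [-6.503 -0.371 -0.169]  roll units -2.10 (alt 24.08)
 after-roll xyz units [-6.206 -1.977 -0.18 ]
```

View pics/w19.png

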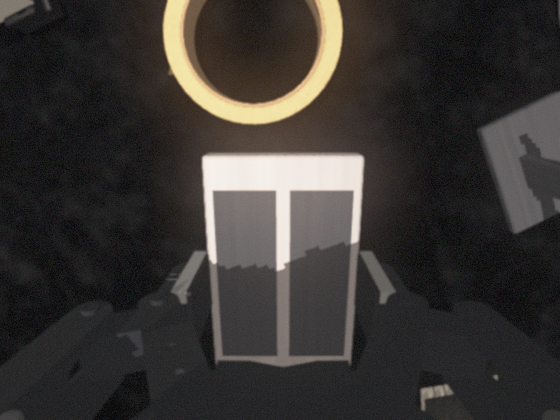

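The plate is held and the tape has not moved. On to the jig.

```bash
python3 -m crank '[{"x":-0.72,"y":-0.04,"z":-0.17,"roll":0},{"x":-0.72,"y":-0.04,"z":0,"roll":0},{"x":-0.72,"y":-0.04,"z":0,"roll":0},{"x":-0.72,"y":-0.04,"z":0,"roll":0},{"x":-0.72,"y":-0.04,"z":0,"roll":0},{"x":-0.72,"y":-0.04,"z":0,"roll":0},{"x":-0.72,"y":-0.04,"z":0,"roll":0},{"x":-0.72,"y":-0.04,"z":0,"roll":0},{"x":-0.72,"y":-0.05,"z":0,"roll":0}]'
python3 -m crank '[{"x":0,"y":0,"z":0,"roll":-0.7},{"x":0,"y":0,"z":0,"roll":-0.7},{"x":0,"y":0,"z":0,"roll":-0.7},{"x":0,"y":0,"z":0,"roll":0},{"x":0,"y":0,"z":0,"roll":0},{"x":0,"y":0,"z":0,"roll":0}]'
python3 - <<'E'
from h import *
d=shot("wrist","w20")
_,p,_,_=tool()
inhand(d,[(281,155)],p[2]+.003)
go(*jig(-.034,-.055),.038,JA)
E
```

```text
t: 48.82
tool_pos: [0.4364, -0.2669, 0.1127]
tool_rot: [-2.599, -1.763, 0.001]
contact_force: [0.7, -0.0, -1.0]
opening: 0.0587
t: 49.58
tool_pos: [0.4375, -0.266, 0.1135]
tool_rot: [-2.358, -2.075, 0.0]
contact_force: [-0.3, -0.7, -1.7]
opening: 0.0589
 tool-frame mm [50.8  0.5 -3. ]
t 49.62 tcp [ 0.4376 -0.266   0.1136] jaw -7.29 q6 -0.56 open 0.0585 F [ 0.7  1.2 -1.2] tilt 0.012
 before-roll xyz units [-0.011 -0.029  1.26 ]  roll units 0.00 (alt -26.18)
 after-roll xyz units [-0.011 -0.029  1.26 ]
```

View pics/w20.png

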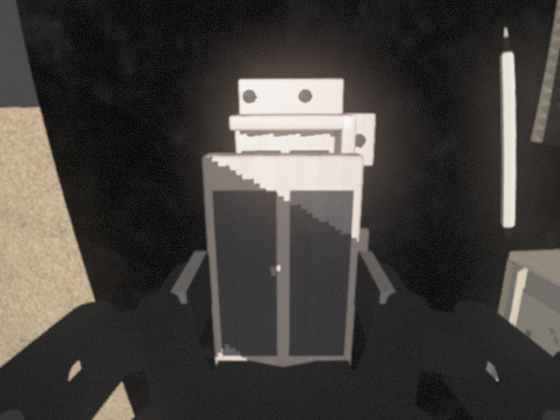

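```bash
python3 -m crank '[{"x":-0.03,"y":-0.03,"z":0.3,"roll":0},{"x":0,"y":0,"z":0.35,"roll":0},{"x":0,"y":0,"z":0.3,"roll":0},{"x":0,"y":0,"z":0.2,"roll":0},{"x":0,"y":0,"z":0.07,"roll":0},{"x":0,"y":0,"z":0,"roll":0},{"x":0,"y":0,"z":0,"roll":0},{"x":0,"y":0,"z":0,"roll":0},{"x":0,"y":0,"z":0,"roll":0},{"x":0,"y":0,"z":0,"roll":0}]'
```

```text
t: 50.88
tool_pos: [0.4357, -0.2677, 0.0407]
tool_rot: [2.357, 2.076, 0.0]
contact_force: [0.7, 0.3, -0.6]
opening: 0.0588
```

```bash
python3 -m crank '[{"x":0,"y":0,"z":0.033,"roll":0},{"x":0,"y":0,"z":0,"roll":0},{"x":0,"y":0,"z":0,"roll":0}]'
python3 -m crank '[{"x":0.06,"y":0,"z":0,"roll":0},{"x":0.04,"y":0,"z":0,"roll":0},{"x":0.02,"y":0,"z":0,"roll":0},{"x":0,"y":0,"z":0,"roll":0},{"x":0,"y":0,"z":0,"roll":0}]'
python3 -m crank '[{"x":0.01,"y":0,"z":0,"roll":0},{"x":0,"y":0,"z":0,"roll":0},{"x":0,"y":0,"z":0,"roll":0}]'
```

```text
t: 51.25
tool_pos: [0.4355, -0.2676, 0.0385]
tool_rot: [-2.358, -2.076, 0.0]
contact_force: [-0.3, 0.0, -1.8]
opening: 0.0585
t: 51.88
tool_pos: [0.4365, -0.261, 0.0387]
tool_rot: [2.357, 2.076, -0.001]
contact_force: [-0.8, -4.0, -2.1]
opening: 0.0586
t: 52.25
tool_pos: [0.4365, -0.2609, 0.0388]
tool_rot: [2.356, 2.076, -0.002]
contact_force: [-1.9, -5.3, -3.4]
opening: 0.0584
```

```bash
python3 -m crank '[{"x":0.01,"y":0.05,"z":0.01,"roll":0},{"x":0,"y":0,"z":0,"roll":0},{"x":0,"y":0,"z":0,"roll":0}]'
python3 -m crank '[{"x":0,"y":0.03,"z":0,"roll":0},{"x":0,"y":0,"z":0,"roll":0},{"x":0,"y":0,"z":0,"roll":0}]'
python3 -m crank '[{"x":0,"y":0.015,"z":0,"roll":0},{"x":0,"y":0,"z":0,"roll":0},{"x":0,"y":0,"z":0,"roll":0}]'
```

```text
t: 52.62
tool_pos: [0.439, -0.2612, 0.0382]
tool_rot: [2.356, 2.077, -0.005]
contact_force: [-3.4, -7.9, -1.4]
opening: 0.0587
t: 53.0
tool_pos: [0.4398, -0.2613, 0.038]
tool_rot: [-2.355, -2.078, 0.008]
contact_force: [-7.1, -7.2, 0.4]
opening: 0.0586
t: 53.38
tool_pos: [0.4398, -0.2612, 0.038]
tool_rot: [-2.353, -2.077, 0.01]
contact_force: [-12.5, -6.6, 2.9]
opening: 0.0587
```

```bash
python3 -m crank '[{"x":-0.02,"y":-0.01,"z":0.003,"roll":0},{"x":0,"y":0,"z":0,"roll":0}]'
python3 -m crank '[{"x":0,"y":0,"z":0,"roll":0},{"x":0,"y":0,"z":0,"roll":0},{"x":0,"y":0,"z":0,"roll":0}]' 0.15
python3 -m crank '[{"x":0,"y":0,"z":-0.2,"roll":0},{"x":0,"y":0,"z":-0.5,"roll":0},{"x":0,"y":0,"z":-0.8,"roll":0},{"x":0,"y":0,"z":-0.8,"roll":0},{"x":0,"y":0,"z":-0.4,"roll":0},{"x":0,"y":0,"z":0,"roll":0},{"x":0,"y":0,"z":0,"roll":0}]'
python3 - <<'E'
from h import *
d=shot("wrist","w21")
crop(d,180,60,440,255,3,"w21c")
d=shot("scene","s21");crop(d,240,270,390,380,5,"s21c")
go(.4477,.291,.2,0)
E
```

```text
t: 53.62
tool_pos: [0.4398, -0.2613, 0.038]
tool_rot: [-2.353, -2.076, 0.006]
contact_force: [-9.7, -1.0, 5.2]
opening: 0.0587
t: 54.0
tool_pos: [0.4419, -0.261, 0.0379]
tool_rot: [2.358, 2.076, 0.001]
contact_force: [-0.5, 0.7, -0.9]
opening: 0.0724
t: 54.88
tool_pos: [0.4411, -0.2607, 0.1987]
tool_rot: [-2.356, -2.075, 0.0]
contact_force: [-0.6, 0.5, -0.6]
opening: 0.0727
t 54.98 tcp [ 0.4407 -0.2605  0.1977] jaw -7.27 q6 -0.55 open 0.0724 F [ 0.  -0.   0.4] tilt 0.198
 before-roll xyz units [ 9.132 -1.047 -0.018]  roll units -1.06 (alt 25.12)
 after-roll xyz units [ 9.191  0.116 -0.038]
```

View pics/w21c.png

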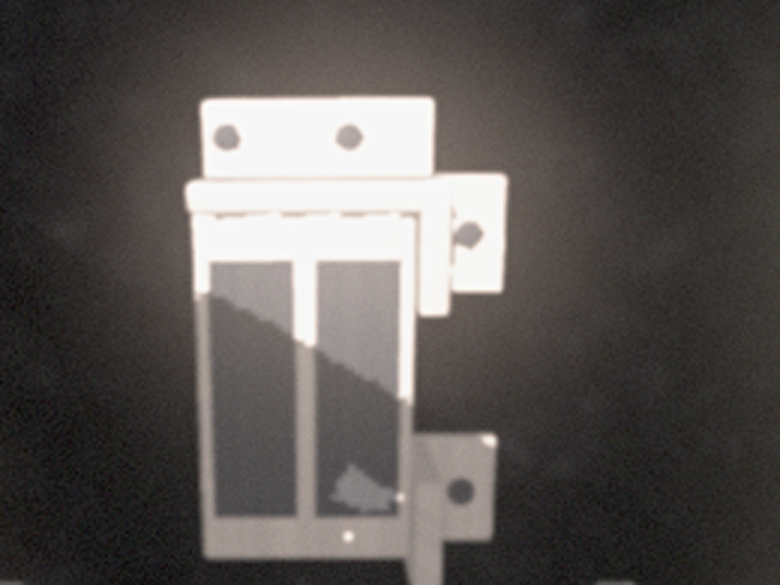

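View pics/s21c.png

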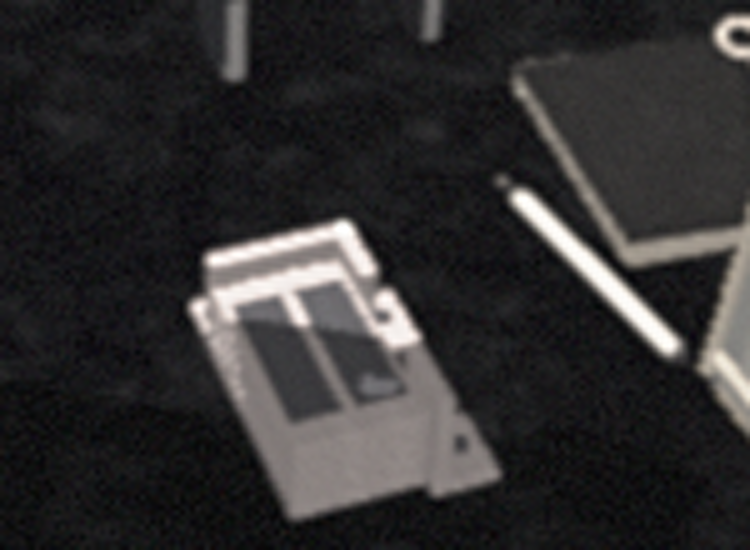

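The stack of four is square to both fences in the wrist and scene views. Now for the scanner.

```bash
python3 -m crank '[{"x":0.9,"y":-0.1,"z":0,"roll":0},{"x":0.9,"y":-0.1,"z":0,"roll":0},{"x":0.9,"y":-0.1,"z":0,"roll":0},{"x":0.9,"y":-0.1,"z":0,"roll":0},{"x":0.9,"y":-0.1,"z":0,"roll":0},{"x":0.9,"y":-0.1,"z":0,"roll":0},{"x":0.9,"y":-0.1,"z":0,"roll":0},{"x":0.9,"y":-0.1,"z":0,"roll":0},{"x":0.9,"y":-0.1,"z":0,"roll":0},{"x":0.9,"y":-0.1,"z":0,"roll":0}]'
python3 -c "
from h import *
go(.4477,.291,.2,86.7)"
```

```text
t: 56.22
tool_pos: [0.4494, 0.2836, 0.198]
tool_rot: [-2.357, -2.076, 0.004]
contact_force: [0.7, -0.9, 0.6]
opening: 0.0726
t 56.23 tcp [0.4494 0.2836 0.198 ] jaw -7.25 q6 0.55 open 0.0726 F [ 0.7 -0.9  0.6] tilt 0.144
 before-roll xyz units [ 0.118 -0.043 -0.033]  roll units 12.52 (alt -13.66)
 after-roll xyz units [-0.035 -0.121 -0.033]
```

```bash
python3 -m crank '[{"x":0,"y":0,"z":0,"roll":-1},{"x":0,"y":0,"z":0,"roll":-1},{"x":0,"y":0,"z":0,"roll":-1},{"x":0,"y":0,"z":0,"roll":-1},{"x":0,"y":0,"z":0,"roll":-1},{"x":0,"y":0,"z":0,"roll":-1},{"x":0,"y":0,"z":0,"roll":-1},{"x":0,"y":0,"z":0,"roll":-1},{"x":0,"y":0,"z":0,"roll":-1},{"x":0,"y":0,"z":0,"roll":-1}]'
python3 -m crank '[{"x":0,"y":0,"z":0,"roll":-1},{"x":0,"y":0,"z":0,"roll":-1},{"x":0,"y":0,"z":0,"roll":-1},{"x":0,"y":0,"z":0,"roll":-0.66},{"x":0,"y":0,"z":0,"roll":0},{"x":0,"y":0,"z":0,"roll":0},{"x":0,"y":0,"z":0,"roll":0}]'
python3 - <<'E'
from h import *
d=shot("wrist","w22")
g=cv2.cvtColor(d["img"],cv2.COLOR_RGB2GRAY)
for th in(150,190):
    m=(g>th).astype(np.uint8)
    n,l,st,cc=cv2.connectedComponentsWithStats(m)
    for i in range(1,n):
        if st[i,4]<2500: continue
        cs,_=cv2.findContours((l==i).astype(np.uint8),cv2.RETR_EXTERNAL,cv2.CHAIN_APPROX_NONE)
        print(th,st[i],cv2.minAreaRect((p2w(d,cs[0][:,0,:],.044)[:,:2]*1000).astype(np.float32)))
go(.4477,.291,.025,86.7)
E
```

```text
t: 57.48
tool_pos: [0.4495, 0.2817, 0.1978]
tool_rot: [-0.767, -3.044, 0.003]
contact_force: [0.1, 0.5, -0.4]
opening: 0.0724
t: 58.35
tool_pos: [0.4502, 0.282, 0.1994]
tool_rot: [-0.093, -3.14, 0.0]
contact_force: [0.3, 0.5, 0.7]
opening: 0.0726
150 [ 489   10   71  105 5548] ((358.01849365234375, 488.2633056640625), (68.50121307373047, 62.90834045410156), 16.765138626098633)
150 [ 264  104   53  153 6914] ((446.5997009277344, 288.461669921875), (41.50772476196289, 128.37551879882812), 86.75946807861328)
150 [ 469  246   91   90 4655] ((567.511474609375, 500.5925598144531), (97.80353546142578, 99.53812408447266), 1.187093734741211)
190 [ 490   11   70  104 5283] ((357.7333984375, 488.4129333496094), (66.98604583740234, 61.9278564453125), 16.97990608215332)
190 [ 265  105   51  151 5570] ((446.54815673828125, 288.5251770019531), (40.130741119384766, 126.7588119506836), 86.77523803710938)
t 58.40 tcp [0.4503 0.282  0.1995] jaw 86.63 q6 -1.09 open 0.0727 F [ 0.  -0.2 -1. ] tilt 0.020
 before-roll xyz units [0.051 0.147 2.909]  roll units -0.01 (alt 26.17)
 after-roll xyz units [0.051 0.147 2.909]
```

View pics/w22.png

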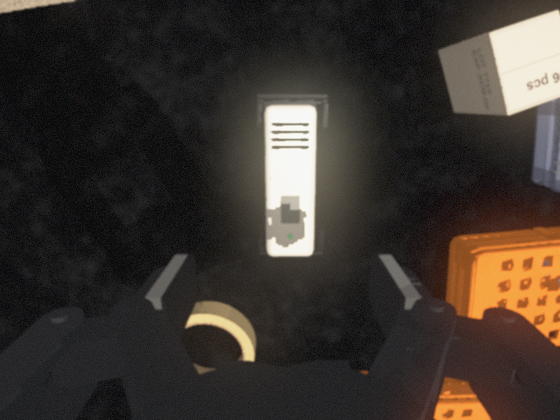

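The scanner sits centred in its cradle at about (290,180). Its axis is at −3.2° and its key end is towards +x. Descending.

```bash
python3 -m crank '[{"x":0.065,"y":0.105,"z":0.7,"roll":0},{"x":0,"y":0,"z":0.7,"roll":0},{"x":0,"y":0,"z":0.6,"roll":0},{"x":0,"y":0,"z":0.5,"roll":0},{"x":0,"y":0,"z":0.3,"roll":0},{"x":0,"y":0,"z":0.15,"roll":0},{"x":0,"y":0,"z":0,"roll":0},{"x":0,"y":0,"z":0,"roll":0},{"x":0,"y":0,"z":0,"roll":0}]'
python3 -c "
from h import *
go(.4465,.2885,.022,86.7)"
```

```text
t: 59.52
tool_pos: [0.4476, 0.289, 0.0239]
tool_rot: [0.092, 3.138, 0.002]
contact_force: [-0.3, 0.0, 0.6]
opening: 0.0724
t 59.52 tcp [0.4476 0.289  0.0239] jaw 86.65 q6 -1.08 open 0.0724 F [-0.3  0.   0.6] tilt 0.122
 before-roll xyz units [ 0.018 -0.009  0.032]  roll units -0.01 (alt 26.17)
 after-roll xyz units [ 0.018 -0.009  0.032]
```

```bash
python3 -m crank '[{"x":0,"y":0,"z":0,"roll":0},{"x":0,"y":0,"z":0,"roll":0},{"x":0,"y":0,"z":0,"roll":0},{"x":0,"y":0,"z":0,"roll":0},{"x":0,"y":0,"z":0,"roll":0},{"x":0,"y":0,"z":0,"roll":0}]' 1 60
python3 -c "
from h import *
go(.4465,.2885,.022,86.7)"
python3 -m crank '[{"x":0,"y":0,"z":-0.1,"roll":0},{"x":0,"y":0,"z":-0.3,"roll":0},{"x":0,"y":0,"z":-0.5,"roll":0},{"x":0,"y":0,"z":-0.6,"roll":0},{"x":0,"y":0,"z":0,"roll":0},{"x":0,"y":0,"z":0,"roll":0}]'
python3 - <<'E'
from h import *
d=shot("wrist","w23")
go(.58,.07,.12,102.4)
E
```

```text
t: 60.28
tool_pos: [0.4473, 0.2889, 0.0233]
tool_rot: [0.092, 3.139, 0.001]
contact_force: [0.4, 0.4, 4.8]
opening: 0.0411
t 60.27 tcp [0.4473 0.2889 0.0233] jaw 86.65 q6 -1.08 open 0.0411 F [0.4 0.4 4.8] tilt 0.061
 before-roll xyz units [ 0.013 -0.007  0.022]  roll units -0.01 (alt 26.17)
 after-roll xyz units [ 0.013 -0.007  0.022]
t: 61.02
tool_pos: [0.4463, 0.2884, 0.1123]
tool_rot: [-0.092, -3.139, 0.001]
contact_force: [-0.2, -0.3, -2.2]
opening: 0.0411
t 61.08 tcp [0.4458 0.2881 0.1114] jaw 86.65 q6 -1.08 open 0.0410 F [ 0.2 -0.6 -2.1] tilt 0.142
 before-roll xyz units [-2.445 -3.499 -0.144]  roll units -2.29 (alt 23.89)
 after-roll xyz units [-1.404 -4.031 -0.143]
```

View pics/w23.png

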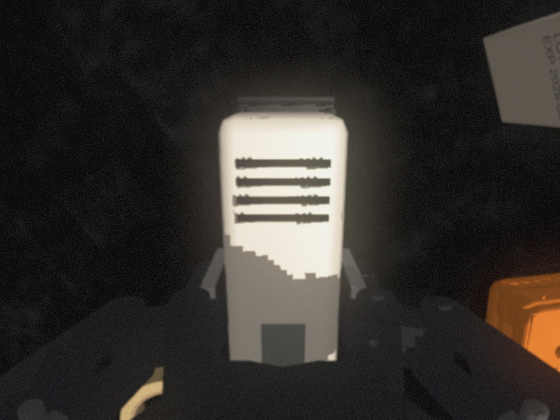

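Run:
```python
from h import *
d=shot("scene"); crop(d,320,190,390,265,10,"s24")
d=shot("top"); crop(d,290,125,340,175,12,"t24")
```

```text
(no output)
```

View pics/s24.png

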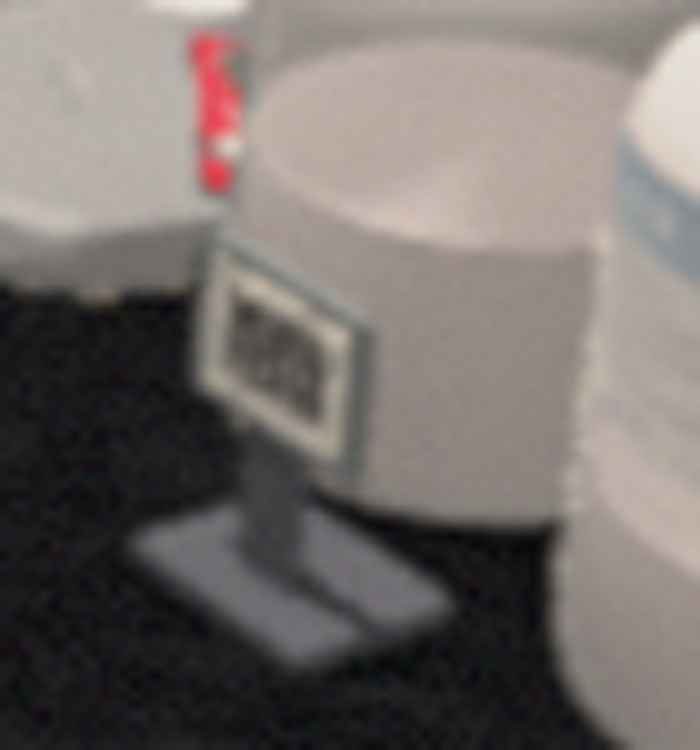

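View pics/t24.png

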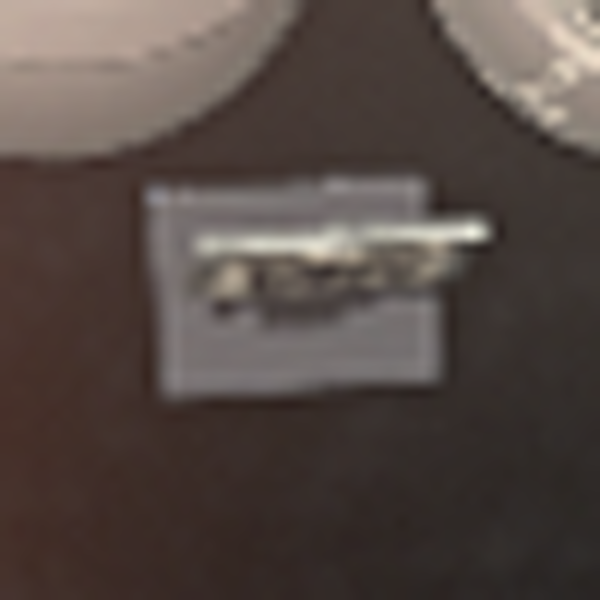

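Run:
```python
from h import *
from scipy.optimize import least_squares
ds=shot("scene"); dt=shot("top")
S=lambda x,y:(320+x/10-.45,190+y/10-.45)
T=lambda x,y:(290+x/12-.46,125+y/12-.46)
# base edges and panel top edge
B=p2w(dt,[T(165,392),T(440,380)],.005);print("base front",B,np.degrees(np.arctan2(*(B[0]-B[1])[1::-1]))-90)
B=p2w(dt,[T(150,190),T(428,180)],.005);print("base back",B,np.degrees(np.arctan2(*(B[0]-B[1])[1::-1]))-90)
B=p2w(dt,[T(195,245),T(490,228)],.113);print("panel",B,np.degrees(np.arctan2(*(B[0]-B[1])[1::-1]))-90,np.linalg.norm(B[0]-B[1]),B.mean(0))
# label corners in scene
uv=np.array([S(213,250),S(350,325),S(336,464),S(203,378)])
loc=np.array([[.03,.022],[-.03,.022],[-.03,-.022],[.03,-.022]])
def corners(v):
    x,y,a=v;Y=np.array([-np.sin(a),np.cos(a),0]);return np.array([[x,y,.085]+Y*u+[0,0,w] for u,w in loc])
r=least_squares(lambda v:(proj(ds,corners(v))-uv).ravel(),[.755,.05,.1]); print(r.x,np.degrees(r.x[2]),r.fun.round(2))
pt=least_squares(lambda v:np.r_[(proj(ds,corners(v))-uv).ravel(), (proj(dt,[[v[0]+.038*-np.sin(v[2]),v[1]+.038*np.cos(v[2]),.113],[v[0]-.038*-np.sin(v[2]),v[1]-.038*np.cos(v[2]),.113]])-np.array([T(195,245),T(490,228)])).ravel()],[.755,.05,.1]);print(pt.x,np.degrees(pt.x[2]),pt.fun.round(2))
```

```text
base front [[0.73974308 0.09141403 0.005     ]
 [0.74420396 0.01269143 0.005     ]] 3.243241834930444
base back [[0.79827369 0.09579386 0.005     ]
 [0.80229628 0.01591763 0.005     ]] 2.8829978334285613
panel [[0.75852703 0.09245619 0.113     ]
 [0.7641559  0.01462696 0.113     ]] 4.136616629379077 0.07803251336729651 [0.76134147 0.05354157 0.113     ]
[0.75877588 0.05115309 0.12556074] 7.194100428808346 [-0.1  -0.08 -0.16  0.36  0.18 -0.29  0.08  0.02]
[0.76026792 0.05286363 0.09798698] 5.614240203498452 [ 0.22 -0.49 -0.29  0.07  0.05 -0.59  0.4  -0.4   0.56  0.62 -0.13  0.05]
```

Fusing both views puts the label centre near (0.760, 0.053) with a yaw of about 4.5°. Now to aim the scanner.

```bash
python3 -m crank '[{"x":0,"y":0,"z":0,"roll":-0.57},{"x":0,"y":0,"z":0,"roll":-0.57},{"x":0,"y":0,"z":0,"roll":0},{"x":0,"y":0,"z":0,"roll":0}]'
python3 -c "
from h import *
go(.6354,.0427,.11,94.5)"
```

```text
t: 61.78
tool_pos: [0.4466, 0.2885, 0.1124]
tool_rot: [0.122, -3.139, 0.0]
contact_force: [0.0, 0.8, -1.1]
opening: 0.0414
t 61.77 tcp [0.4466 0.2885 0.1124] jaw 94.44 q6 -1.21 open 0.0414 F [ 0.   0.8 -1.1] tilt 0.044
 before-roll xyz units [-2.82  -4.328  0.038]  roll units -0.01 (alt 26.17)
 after-roll xyz units [-2.815 -4.331  0.039]
```

```bash
python3 -m crank '[{"x":-0.3,"y":-0.5,"z":0,"roll":0},{"x":-0.4,"y":-0.6,"z":0,"roll":0},{"x":-0.4,"y":-0.6,"z":0,"roll":0},{"x":-0.4,"y":-0.6,"z":0,"roll":0},{"x":-0.4,"y":-0.6,"z":0,"roll":0},{"x":-0.4,"y":-0.6,"z":0.1,"roll":0},{"x":-0.3,"y":-0.5,"z":0.2,"roll":0},{"x":-0.22,"y":-0.33,"z":0.19,"roll":0},{"x":0,"y":0,"z":0,"roll":0},{"x":0,"y":0,"z":0,"roll":0}]'
python3 -m crank '[{"x":0,"y":0,"z":0,"roll":0},{"x":0,"y":0,"z":0,"roll":0},{"x":0,"y":0,"z":0,"roll":0}]'
python3 - <<'E'
from h import *
go(.6354,.0427,.0833,94.5)
d=shot("scene");crop(d,240,160,400,280,5,"s25")
d=shot("top");crop(d,250,120,370,220,6,"t25")
shot("wrist","w25")
E
```

```text
t: 63.02
tool_pos: [0.6355, 0.0434, 0.0833]
tool_rot: [0.123, -3.139, -0.001]
contact_force: [-0.5, -0.3, -0.4]
opening: 0.0413
t: 63.4
tool_pos: [0.6358, 0.0433, 0.0837]
tool_rot: [-0.124, 3.139, -0.0]
contact_force: [-0.0, 1.2, -1.2]
opening: 0.041
t 63.40 tcp [0.6358 0.0433 0.0837] jaw 94.53 q6 -1.70 open 0.0410 F [-0.   1.2 -1.2] tilt 0.027
 before-roll xyz units [ 0.007 -0.009  0.007]  roll units 0.00 (alt -26.18)
 after-roll xyz units [ 0.007 -0.009  0.007]
```

View pics/s25.png

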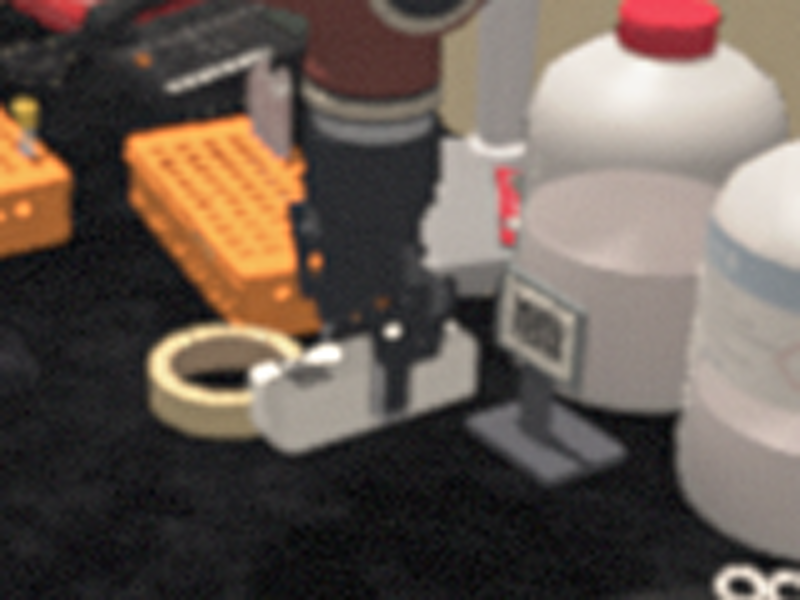

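View pics/t25.png

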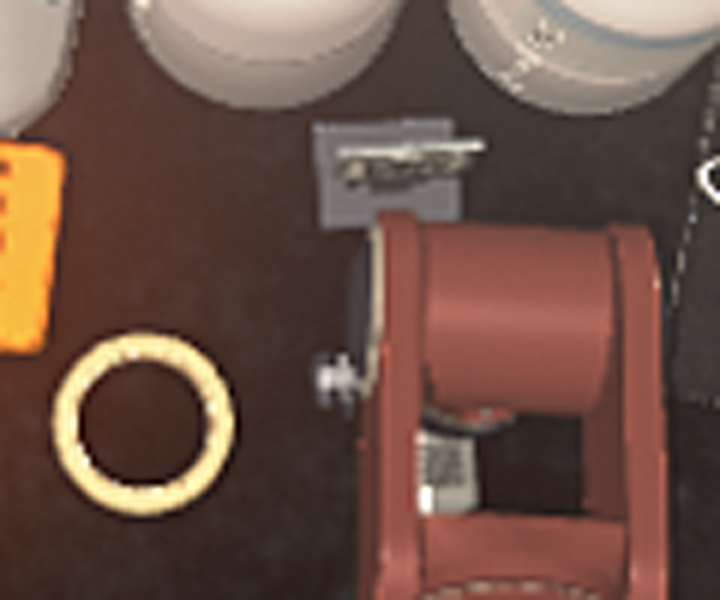

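View pics/w25.png

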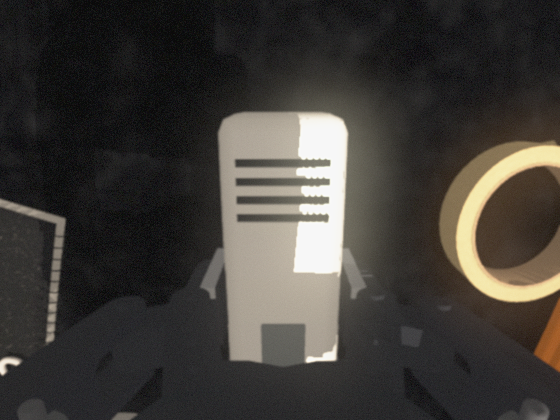

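Run:
```python
from h import *
t,p,M,o=tool(); d=shot("scene")
a=np.radians(94.53-90+.1); X=np.array([np.cos(a),np.sin(a),0]);Y=np.array([-X[1],X[0],0]);c=p+[0,0,.0017]-.0008*X
tag=np.array([.760,.0525,.085]); n=c+.065*X; v=tag-n
print("nose frame",[v@X,v@Y,v[2]])
im=cv2.resize(d["img"][:,:,::-1],None,fx=5,fy=5,interpolation=cv2.INTER_CUBIC)
def L(A,B,col):
    q=proj(d,[A,B])*5+2; cv2.line(im,*[tuple(int(k) for k in w) for w in q],col,1)
for sy in(-1,1):
  for sz in(-1,1):
    L(c-.065*X+sy*.021*Y+[0,0,sz*.019],c+.065*X+sy*.021*Y+[0,0,sz*.019],(0,255,0))
L(n,n+.0595*X,(0,0,255))
cv2.imwrite("pics/s26.png",im[800:1400,1200:2000])
```

```text
nose frame [np.float64(0.06033470451695131), np.float64(-0.000553969248685885), np.float64(-0.00019406307518063382)]
```

View pics/s26.png

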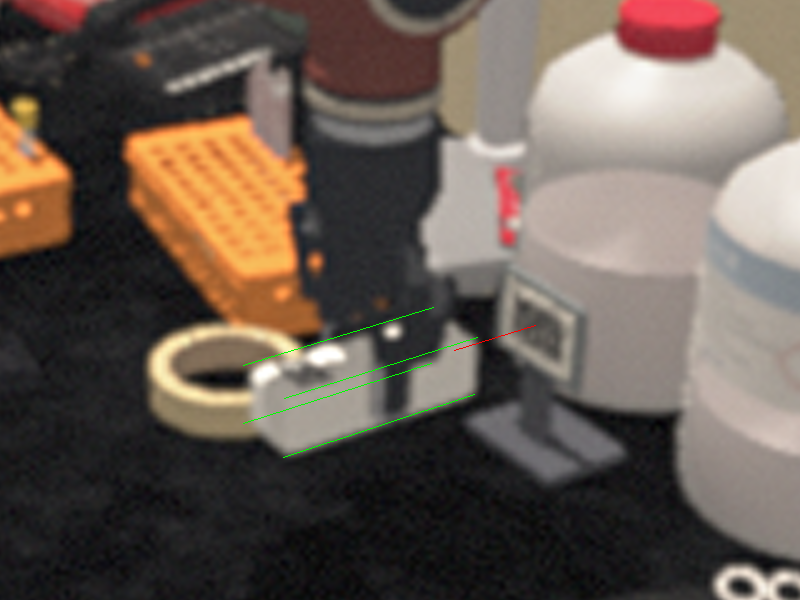

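The modelled reading line ends at the label's middle (537,325). Holding still for 2.5 s.

```bash
python3 -m crank '[{"x":0,"y":0,"z":0,"roll":0},{"x":0,"y":0,"z":0,"roll":0},{"x":0,"y":0,"z":0,"roll":0},{"x":0,"y":0,"z":0,"roll":0},{"x":0,"y":0,"z":0,"roll":0},{"x":0,"y":0,"z":0,"roll":0},{"x":0,"y":0,"z":0,"roll":0},{"x":0,"y":0,"z":0,"roll":0},{"x":0,"y":0,"z":0,"roll":0},{"x":0,"y":0,"z":0,"roll":0}]'
python3 -m crank '[{"x":0,"y":0,"z":0,"roll":0},{"x":0,"y":0,"z":0,"roll":0},{"x":0,"y":0,"z":0,"roll":0},{"x":0,"y":0,"z":0,"roll":0},{"x":0,"y":0,"z":0,"roll":0},{"x":0,"y":0,"z":0,"roll":0},{"x":0,"y":0,"z":0,"roll":0},{"x":0,"y":0,"z":0,"roll":0},{"x":0,"y":0,"z":0,"roll":0},{"x":0,"y":0,"z":0,"roll":0}]'
python3 - <<'E'
from h import *
d=shot("scene");crop(d,240,160,400,280,5,"s27"); crop(d,240,270,390,380,5,"s27b")
shot("wrist","w27")
go(.4473,.2889,.115,86.65)
E
```

```text
t: 64.85
tool_pos: [0.6358, 0.0429, 0.0834]
tool_rot: [0.123, -3.139, 0.0]
contact_force: [1.0, -0.2, -0.9]
opening: 0.0415
t: 66.1
tool_pos: [0.6358, 0.0429, 0.0834]
tool_rot: [-0.123, 3.139, 0.0]
contact_force: [0.2, -0.3, -0.6]
opening: 0.0411
t 66.20 tcp [0.6359 0.0429 0.0834] jaw 94.49 q6 -1.70 open 0.0411 F [-0.2 -0.3 -0.7] tilt 0.002
 before-roll xyz units [ 2.812  4.334 -0.527]  roll units 1.14 (alt -25.04)
 after-roll xyz units [ 3.377  3.91  -0.527]
```

View pics/s27b.png

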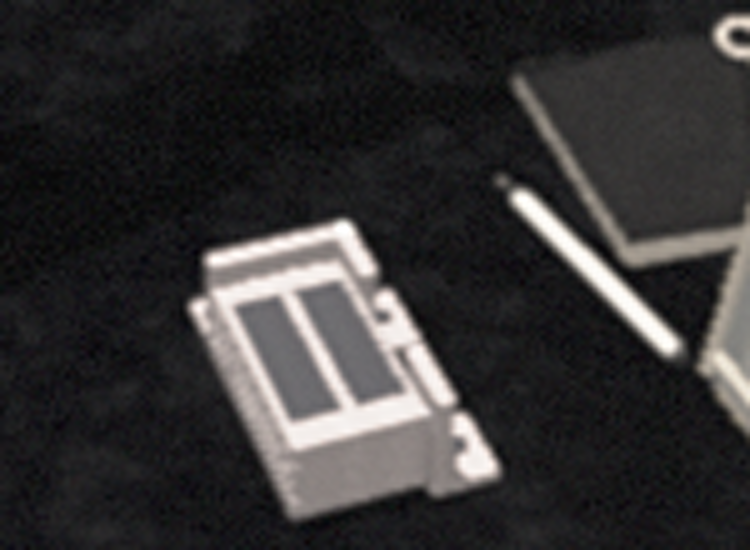

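View pics/w27.png

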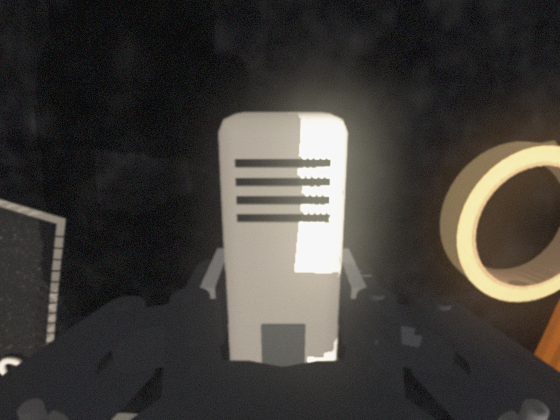

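The scan hold is done. The grip has not slipped and the stack is unchanged. Returning the scanner, retreating straight back first.

```bash
python3 -m crank '[{"x":0.2,"y":0,"z":-0.2,"roll":0},{"x":0.4,"y":0.4,"z":-0.2,"roll":0},{"x":0.4,"y":0.65,"z":-0.13,"roll":0},{"x":0.4,"y":0.65,"z":0,"roll":0},{"x":0.4,"y":0.65,"z":0,"roll":0},{"x":0.4,"y":0.65,"z":0,"roll":0},{"x":0.35,"y":0.65,"z":0,"roll":0},{"x":0.26,"y":0.68,"z":0,"roll":0},{"x":0,"y":0,"z":0,"roll":0.57},{"x":0,"y":0,"z":0,"roll":0.57}]'
python3 -m crank '[{"x":0,"y":0,"z":0,"roll":0},{"x":0,"y":0,"z":0,"roll":0},{"x":0,"y":0,"z":0,"roll":0}]'
python3 - <<'E'
from h import *
shot("wrist","w28")
go(.4473,.2889,.0233,86.65)
E
```

```text
t: 67.45
tool_pos: [0.447, 0.2893, 0.1153]
tool_rot: [0.093, 3.14, 0.0]
contact_force: [0.4, 0.2, -0.4]
opening: 0.0409
t: 67.82
tool_pos: [0.4475, 0.2885, 0.1152]
tool_rot: [0.091, 3.14, 0.0]
contact_force: [0.3, -0.3, -1.3]
opening: 0.0411
t 67.88 tcp [0.4475 0.2885 0.1152] jaw 86.66 q6 -1.08 open 0.0416 F [-0.1 -0.5 -0.9] tilt 0.001
 before-roll xyz units [0.004 0.006 1.532]  roll units 0.00 (alt -26.18)
 after-roll xyz units [0.004 0.006 1.532]
```

View pics/w28.png

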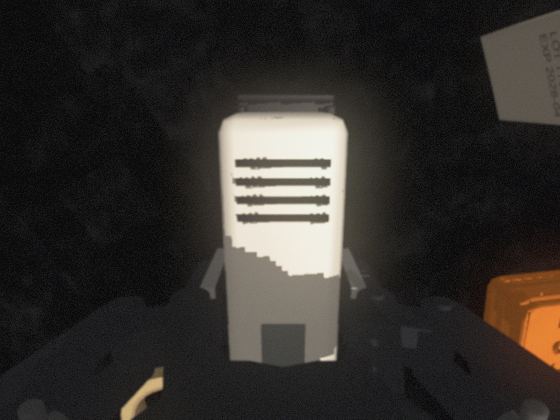

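The view matches the one from just after lift-off: cradle end at (285,102), centred on the scanner. Lowering.

```bash
python3 -m crank '[{"x":0,"y":0.005,"z":0.3,"roll":0},{"x":0,"y":0,"z":0.4,"roll":0},{"x":0,"y":0,"z":0.35,"roll":0},{"x":0,"y":0,"z":0.25,"roll":0},{"x":0,"y":0,"z":0.15,"roll":0},{"x":0,"y":0,"z":0.03,"roll":0},{"x":0,"y":0,"z":0,"roll":0},{"x":0,"y":0,"z":0,"roll":0},{"x":0,"y":0,"z":0,"roll":0}]'
python3 -c "
from h import *
go(.4473,.2889,.0233,86.65)"
```

```text
t: 69.0
tool_pos: [0.4479, 0.2892, 0.027]
tool_rot: [0.092, 3.139, 0.001]
contact_force: [-0.9, -0.2, -0.6]
opening: 0.0413
t 69.00 tcp [0.4479 0.2892 0.027 ] jaw 86.66 q6 -1.08 open 0.0413 F [-0.9 -0.2 -0.6] tilt 0.074
 before-roll xyz units [ 0.009 -0.005  0.062]  roll units 0.00 (alt -26.18)
 after-roll xyz units [ 0.009 -0.005  0.062]
```

```bash
python3 -m crank '[{"x":0,"y":0,"z":0.035,"roll":0},{"x":0,"y":0,"z":0.02,"roll":0},{"x":0,"y":0,"z":0,"roll":0},{"x":0,"y":0,"z":0,"roll":0}]'
python3 -m crank '[{"x":0,"y":0,"z":0.01,"roll":0},{"x":0,"y":0,"z":0,"roll":0},{"x":0,"y":0,"z":0,"roll":0}]'
```

```text
t: 69.5
tool_pos: [0.4475, 0.289, 0.0233]
tool_rot: [0.092, 3.14, 0.0]
contact_force: [-1.6, -1.0, 3.3]
opening: 0.0409
t: 69.88
tool_pos: [0.4475, 0.289, 0.0233]
tool_rot: [-0.092, -3.14, 0.0]
contact_force: [-4.7, -1.5, 7.2]
opening: 0.0411
```

Seated, with the contact force rising at the lift-off height. Releasing.

```bash
python3 -m crank '[{"x":0,"y":0,"z":-0.01,"roll":0},{"x":0,"y":0,"z":0,"roll":0}]'
python3 -m crank '[{"x":0,"y":0,"z":0,"roll":0},{"x":0,"y":0,"z":0,"roll":0},{"x":0,"y":0,"z":0,"roll":0},{"x":0,"y":0,"z":0,"roll":0}]' 0.15
python3 -m crank '[{"x":0,"y":0,"z":-0.3,"roll":0},{"x":0,"y":0,"z":-0.6,"roll":0},{"x":0,"y":0,"z":-0.7,"roll":0},{"x":0,"y":0,"z":-0.7,"roll":0},{"x":0,"y":0,"z":-0.7,"roll":0},{"x":0,"y":0,"z":0,"roll":0},{"x":0,"y":0,"z":0,"roll":0},{"x":0,"y":0,"z":0,"roll":0}]'
python3 - <<'E'
from h import *
d=shot("wrist","w29")
g=cv2.cvtColor(d["img"],cv2.COLOR_RGB2GRAY)
m=(g>150).astype(np.uint8)
n,l,st,cc=cv2.connectedComponentsWithStats(m)
i=l[160,285]
cs,_=cv2.findContours((l==i).astype(np.uint8),cv2.RETR_EXTERNAL,cv2.CHAIN_APPROX_NONE)
print(cv2.minAreaRect((p2w(d,cs[0][:,0,:],.044)[:,:2]*1000).astype(np.float32)))
d=shot("scene","s29");crop(d,240,270,390,380,5,"s29b")
d=shot("top","t29")
print(tool()[3]["t"])
E
```

```text
t: 70.12
tool_pos: [0.4476, 0.289, 0.0233]
tool_rot: [0.092, 3.14, 0.0]
contact_force: [-1.7, 0.4, 3.9]
opening: 0.0409
t: 70.62
tool_pos: [0.4474, 0.2889, 0.0229]
tool_rot: [-0.092, -3.14, 0.0]
contact_force: [-0.0, -0.0, 0.0]
opening: 0.0725
t: 71.62
tool_pos: [0.4466, 0.2885, 0.2016]
tool_rot: [-0.092, -3.138, 0.002]
contact_force: [-0.3, -0.0, 0.1]
opening: 0.0725
((447.4353942871094, 289.3088684082031), (41.26042938232422, 127.81792449951172), 86.52676391601562)
71.775
```

View pics/w29.png

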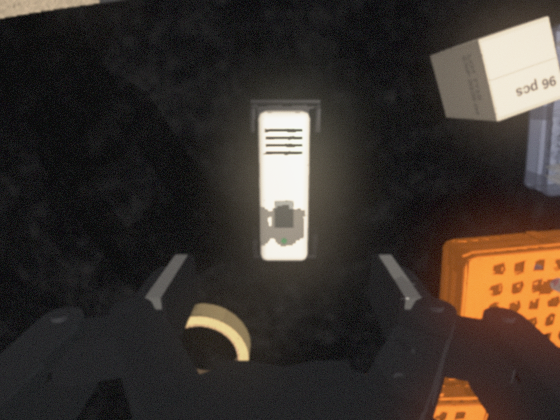

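View pics/s29b.png

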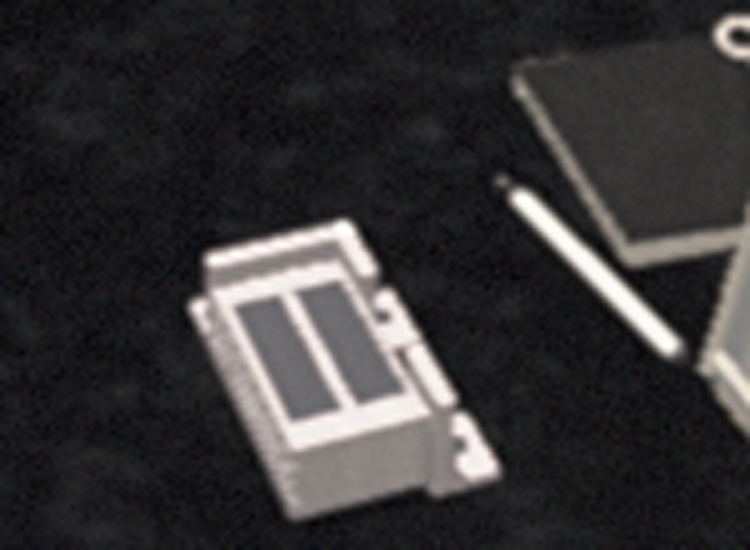

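View pics/t29.png

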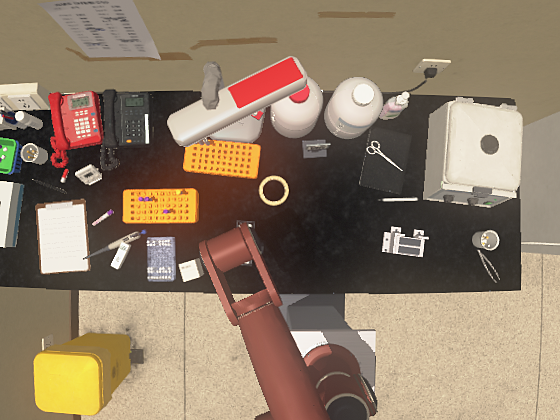

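```bash
python3 -c "
from station import ctrl
print(ctrl.finish_job())"
```

```text
the job is handed in; nothing more can be done
None
```

I stacked all four plates in the corner jig, held the scanner on the label, laid it back in its cradle, and handed the job in at about 72 s. `finish_job` reported no verdict, so what follows rests on my own last checks.

- **Stack:** I pushed each plate against the side fence and then the back fence until the wrist felt contact (about 7–12 N). Tool positions at contact agreed within about 1 mm over the four plates. The wrist and scene pictures after the last plate, and the scene picture just before handing in, show the stack square to both fences. I did not measure the finished stack numerically.
- **First grasp missed:** The pads closed above the first plate's edge and nudged it about 13 mm. I re-measured it, went lower, and it gripped.
- **Scan:** I held the scanner still for over 2.5 s. From my estimate of the label's position, the window was about 60 mm away and within 1 mm of the label's middle. My measurements of the label's angle disagreed, from 3° to 7°. I aimed at about 4.5°, well inside the 11° (0.2 rad) allowed. The window end was out of sight in every picture, so I inferred it from the plain rear end.
- **Scanner return:** It lies in the cradle within about 1 mm and 0.3° of where it started, and the gripper is open and clear above it.
- **Tape, pen and disturbances:** The last pictures show no visible movement of the tape or pen. I saw no plate knocked aside and no grip slip.

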